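Rattle check of housings, rework corner and pass tray

TASK

Shake each closed housing standing on the table along its length to find out whether a loose part rattles inside; two of them do. Stand the sound ones upright in the steel tray, and put the two rattling ones upright on the rework plate, pushed fully home against the stops: the first with its long side flush against the side bar and its end flush against the far fence, the second beside it, long side touching the first and its end flush against the fence too. Leave the tape roll and the solvent bottle alone.

Things in the scene. Friction and masses are not known exactly. Their poses are not given: they have to be found in the camera images.
- housing_1: closed aluminium housing, 84 x 52 x 46 mm (its x, y, z), 0.2 to 0.75 kg; all look alike; 3 or 4 are there (else None), two rattle. Origin: centre of underside, z up. Grip it across the 52 mm. In a rattling one a 180 g ball-shaped part rolls 23 mm either way along x (7 mm along y): shaken it bangs on the ends; tipped end-down it rolls to the low end, shifting the weight. Sound ones have none
- housing_2: closed aluminium housing, 84 x 52 x 46 mm (its x, y, z), 0.2 to 0.75 kg; all look alike; 3 or 4 are there (else None), two rattle. Origin: centre of underside, z up. Grip it across the 52 mm. In a rattling one a 180 g ball-shaped part rolls 23 mm either way along x (7 mm along y): shaken it bangs on the ends; tipped end-down it rolls to the low end, shifting the weight. Sound ones have none
- housing_3: closed aluminium housing, 84 x 52 x 46 mm (its x, y, z), 0.2 to 0.75 kg; all look alike; 3 or 4 are there (else None), two rattle. Origin: centre of underside, z up. Grip it across the 52 mm. In a rattling one a 180 g ball-shaped part rolls 23 mm either way along x (7 mm along y): shaken it bangs on the ends; tipped end-down it rolls to the low end, shifting the weight. Sound ones have none
- housing_4: closed aluminium housing, 84 x 52 x 46 mm (its x, y, z), 0.2 to 0.75 kg; all look alike; 3 or 4 are there (else None), two rattle. Origin: centre of underside, z up. Grip it across the 52 mm. In a rattling one a 180 g ball-shaped part rolls 23 mm either way along x (7 mm along y): shaken it bangs on the ends; tipped end-down it rolls to the low end, shifting the weight. Sound ones have none
- pass_tray: low open steel tray for the sound housings, fixed, outside 150 (x) x 190 (y) x 18 mm high, walls and floor 4 mm thick. Origin: centre of the underside, z up
- rework_plate: the rework locating plate, fixed: an aluminium plate 150 (x) x 170 (y) x 6 mm with two steel bars on it that stand 14 mm above the plate's top: the far fence, 12 mm thick, along the whole +x edge, and the side bar, 12 mm thick, along the -y edge from the fence back for 90 mm. Origin: centre of the underside, z up
- corner_place (a point): point on the plate's top (6 mm above its underside) where the origin of a housing lies when its end touches the far fence and its long side touches the side bar; axes as the plate's; 42 mm from the fence's face and 26 mm from the side bar's face
- second_place (a point): the same for a second housing that touches the far fence and the long side of the housing in the corner: 52 mm further along the plate's +y
- solvent_bottle: bystander, a blue solvent bottle, 56 x 56 x 117 mm, standing on the table; origin: centre of the underside
- tape_roll: bystander, a black roll of tape, 64 mm across, 19 mm high, lying flat on the table; may be absent (None); origin: centre of the underside

How it is judged:
At the end, for the whole second after the job is handed in: Sound housings stand upright at rest in the tray, centres within 50 x 80 mm of its centre; rattling ones (loose_n: the unseen part in housing_n) on the rework plate, one at corner_place, one at second_place, within 3 mm (4 short of the fence; second: 6 on its open side) and 0.05 rad (angle between each of housing_4, housing_1, housing_2, housing_3's own z axis and vertical below 0.08 rad and linear speed of each of housing_4, housing_1, housing_2, housing_3 below 0.02 m/s and x of housing_4 in the frame of pass_tray between -0.05 and 0.05 m and y of housing_4 in the frame of pass_tray between -0.08 and 0.08 m and z of housing_4 in the frame of pass_tray below 0.01 m and ((x of housing_1 in the frame of pass_tray between -0.05 and 0.05 m and y of housing_1 in the frame of pass_tray between -0.08 and 0.08 m and z of housing_1 in the frame of pass_tray below 0.01 m) or horizontal distance between loose_1 and rework_plate below 0.1 m) and horizontal distance between each of loose_1, loose_2, loose_3 and rework_plate below 0.1 m and ((x of housing_1 in the frame of pass_tray between -0.05 and 0.05 m and y of housing_1 in the frame of pass_tray between -0.08 and 0.08 m and z of housing_1 in the frame of pass_tray below 0.01 m) or (x of housing_1 in the frame of corner_place between -0.004 and 0.003 m and y of housing_1 in the frame of corner_place between -0.003 and 0.003 m and z of housing_1 in the frame of corner_place below 0.005 m and angle between the x axis of housing_1 and the x axis of corner_place, either way round below 0.05 rad) or (x of housing_1 in the frame of second_place between -0.004 and 0.003 m and y of housing_1 in the frame of second_place between -0.003 and 0.006 m and z of housing_1 in the frame of second_place below 0.005 m and angle between the x axis of housing_1 and the x axis of second_place, either way round below 0.05 rad)) and ((x of housing_2 in the frame of pass_tray between -0.05 and 0.05 m and y of housing_2 in the frame of pass_tray between -0.08 and 0.08 m and z of housing_2 in the frame of pass_tray below 0.01 m) or horizontal distance between loose_2 and rework_plate below 0.1 m) and ((x of housing_2 in the frame of pass_tray between -0.05 and 0.05 m and y of housing_2 in the frame of pass_tray between -0.08 and 0.08 m and z of housing_2 in the frame of pass_tray below 0.01 m) or (x of housing_2 in the frame of corner_place between -0.004 and 0.003 m and y of housing_2 in the frame of corner_place between -0.003 and 0.003 m and z of housing_2 in the frame of corner_place below 0.005 m and angle between the x axis of housing_2 and the x axis of corner_place, either way round below 0.05 rad) or (x of housing_2 in the frame of second_place between -0.004 and 0.003 m and y of housing_2 in the frame of second_place between -0.003 and 0.006 m and z of housing_2 in the frame of second_place below 0.005 m and angle between the x axis of housing_2 and the x axis of second_place, either way round below 0.05 rad)) and ((x of housing_3 in the frame of pass_tray between -0.05 and 0.05 m and y of housing_3 in the frame of pass_tray between -0.08 and 0.08 m and z of housing_3 in the frame of pass_tray below 0.01 m) or horizontal distance between loose_3 and rework_plate below 0.1 m) and ((x of housing_3 in the frame of pass_tray between -0.05 and 0.05 m and y of housing_3 in the frame of pass_tray between -0.08 and 0.08 m and z of housing_3 in the frame of pass_tray below 0.01 m) or (x of housing_3 in the frame of corner_place between -0.004 and 0.003 m and y of housing_3 in the frame of corner_place between -0.003 and 0.003 m and z of housing_3 in the frame of corner_place below 0.005 m and angle between the x axis of housing_3 and the x axis of corner_place, either way round below 0.05 rad) or (x of housing_3 in the frame of second_place between -0.004 and 0.003 m and y of housing_3 in the frame of second_place between -0.003 and 0.006 m and z of housing_3 in the frame of second_place below 0.005 m and angle between the x axis of housing_3 and the x axis of second_place, either way round below 0.05 rad)) and ((x of housing_1 in the frame of corner_place between -0.004 and 0.003 m and y of housing_1 in the frame of corner_place between -0.003 and 0.003 m and z of housing_1 in the frame of corner_place below 0.005 m and angle between the x axis of housing_1 and the x axis of corner_place, either way round below 0.05 rad) or (x of housing_2 in the frame of corner_place between -0.004 and 0.003 m and y of housing_2 in the frame of corner_place between -0.003 and 0.003 m and z of housing_2 in the frame of corner_place below 0.005 m and angle between the x axis of housing_2 and the x axis of corner_place, either way round below 0.05 rad) or (x of housing_3 in the frame of corner_place between -0.004 and 0.003 m and y of housing_3 in the frame of corner_place between -0.003 and 0.003 m and z of housing_3 in the frame of corner_place below 0.005 m and angle between the x axis of housing_3 and the x axis of corner_place, either way round below 0.05 rad) or (x of housing_4 in the frame of corner_place between -0.004 and 0.003 m and y of housing_4 in the frame of corner_place between -0.003 and 0.003 m and z of housing_4 in the frame of corner_place below 0.005 m and angle between the x axis of housing_4 and the x axis of corner_place, either way round below 0.05 rad))); the robot touches nothing.
It fails at once if a bystander is pushed more than 5 cm or knocked over (distance of any of solvent_bottle, tape_roll from where it was at the start of the episode above 0.05 m or angle between solvent_bottle's own z axis and vertical above 0.6 rad).
Of housing_4, tape_roll only 1 to 2 are there at a start; the rules pass over those that are not, and their reading is None.
Of loose_1, loose_2, loose_3 only 2 to 2 are there at a start; the rules pass over those that are not, and their reading is None.
At some moment in a run one of housing_1, housing_2, housing_3, housing_4 may be knocked a few centimetres aside while the robot is not near it.
It also fails if it takes over 210 s, if anything falls off the work surface, if the arm or the gripper's body presses on something with over 40 N, if the wrist force passes 120 N, or if a joint passes its speed limit or range.

ROBOT

A 6-joint arm with a two-finger parallel gripper is mounted at the origin on a cart in front of the work surface, level with it; the furniture and walls round the work are solid. World frame = base frame: x ahead of the robot, y to its left, z up, the work surface at z = 0. Lengths are in m, angles in rad, forces in N, time in s.
With the tool pointing down it reaches from about 0.35 to 0.925 m from the base axis. Payload 6.4 kg.
Tool frame: the origin (TCP) lies between the finger pads; the fingertips stand 11 mm ahead of it and the grasp point (between the pads) lies 8 mm behind it; z points along the fingers, y is the line along which they close (so a half turn about z gives the same grasp; the last joint's range is limited). The gripper opens to 85 mm and grips with 20 to 120 N. Pads are 22 mm wide; open, the fingers measure 114 mm over their backs; the gripper's body (76 mm by 85 mm) begins 54 mm behind the grasp point. The pads swing forward as they close: fully open they stand 13 mm farther back than shut.
Start: joints at [-1.507, 0.245, 1.558, -0, 1.339, -0.174], TCP at [0.153, -0.632, 0.242] pointing down, gripper open.
Joint ranges: [-3.13, 3.13], [-1.02, 2.26], [0.13, 2.54], [-0.95, 4.09], [0.21, 2.88], [-2.74, 2.74]. Speed limits (rad/s): [2.57, 2.57, 3.14, 3.14, 3.14, 3.14].

INTERFACE

Orientations are given as a rotation vector (axis times angle).
In Python, from station import state, cams, order, models gives the robot as it stands. The module is installed in compiled form; this text tells all that it offers.
- The arm moves only by the tool drive_tool, never from a script. Its argument "commands" is a list of rows, each an object with "claw": the finger opening in mm, from 0 to 85.4; "offset": the shift along the tool's x, y, z in units of 25 mm (1.0 is 25 mm), a list of three; "delta_rot": the turn, a rotation vector about the tool's x, y, z in rad, a list of three. A call has exactly 5 rows; each row shifts and turns the commanded pose from where the row before left it, along the tool's axes as they then stand; what a row does not reach is not made up. A row lasts 1/10 s, in which the tool goes at most 50 mm and 8.59 degrees, less where a joint would pass 70% of its speed; a pose out of reach is approached as far as the arm can. A call is refused whole if a number of a shift passes 1 or a number of a turn 0.15, either way. A call with a gripper value outside its range is refused whole. The fingers move at their own pace and stop on an object; "squeeze" is the grip in N (left out, the last holds). Time passes only in rows, so rows that do not move let the fingers close, or fill a call up. It gives the time, the measured TCP pose, the force, the opening and the grip force at its end, in the units of the state.
- state(): the state, without advancing time (a new reading comes with each control period).
- cams.grab_frame(name): name is "side" or "top" or "wrist"; returns the picture (420x560x3 uint8, blue, green, red); there is no depth.
- cams.calibration(name): a dict with "mtx" (3x3 intrinsics, pixels), "R" (3x3) and "t" (3): a world point X has camera coordinates R X + t. Camera axes: x right, y down, z forward; pixel columns grow to the right and rows downward; lengths in m; the calibration is good to about 2 mm. A picture is of the moment at which its call begins: read the wrist's pose just before it. calibration takes no time and is no camera call; for the wrist camera it gives the pose at the moment of the call.
- order.close_job(): hands the job in; it is judged then, once.
Trained networks look in the newest picture that a camera, given by its name, has taken for a name from the list of things; names that differ only in an ending like _2 or _b are one class to them, and where a whole thing is asked for, a point or a joint stands for the part that bears it (a point fixed in the world has none). Each returns a list of dicts, best first, with "conf" (0 to 1); they miss things now and then, are a little off and sometimes report something else, mostly with a low value. They report only what shows in the picture. A call takes as long as a camera call.
- models.silhouettes(camera, thing): "pixels" (420x560 bool, what is visible of it) and "rect" ([left, top, right, bottom] in pixels, round what is visible of it).
The state is a dict: "clock": time; "qpos": joint angles; "joint_velocities": joint speeds; "effort": joint torques, N m; "position": TCP position; "ee_rot": TCP orientation; "ft_force": force on the tool from outside, world axes, zero at the start; "moment": the same for the moment, N m; "opening": opening from 0.0 (shut) to 1.0 (fully open); "finger_force": force on a finger pad.
Only numpy, scipy, OpenCV 4.12 (cv2) and the standard library are available. Lean on these libraries where they do the work, as an engineer would, in place of code of your own. Each camera call takes 0.05 s, during which the arm holds its last target. There are 200 camera calls.

## Working session

There is one attempt and no reset: what is moved stays moved. The work goes in short steps, Python scripts to look and compute and a tool call to move; the robot and the scene stay as the last step left them, time stands still between calls to the robot, and variables do not carry over. Pictures are saved under pics/ and viewed, at most 14 in all, crops included, and the job is handed in when it is done.

Besides the shell and the picture viewer there is one more tool, called after "Request:" as a command line: name --argument value ..., lists and objects as JSON in quotes. drive_tool: Moves the arm, as the interface text tells. Its arguments: {"type":"object","properties":{"commands":{"type":"array"},"squeeze":{"type":"number"}},"required":["commands"]}

```bash
mkdir -p pics
cat > h.py <<'E'
import numpy as np, cv2
from station import state, cams, order, models
from scipy.spatial.transform import Rotation as Ro
def ray(cam,uv,z=0,c=None):
    c=c or cams.calibration(cam); uv=np.atleast_2d(uv).astype(float)
    d=np.c_[uv,np.ones(len(uv))]@np.linalg.inv(c["mtx"]).T@np.array(c["R"])
    o=-np.array(c["R"]).T@np.array(c["t"]); o=o.ravel()
    return o+d*((z-o[2])/d[:,2])[:,None]
def proj(cam,X,c=None):
    c=c or cams.calibration(cam); p=(np.atleast_2d(X)@np.array(c["R"]).T+np.ravel(c["t"]))@np.array(c["mtx"]).T
    return p[:,:2]/p[:,2:]
E
python3 - <<'E'
from h import *
s=state(); print({k:np.round(v,3) for k,v in s.items()})
for n in("top","side"):
    im=cams.grab_frame(n); cv2.imwrite(f"pics/{n}0.png",im)
    c=cams.calibration(n); print(n,np.round(-np.array(c["R"]).T@np.ravel(c["t"]),3), np.round(c["R"],2).tolist(), c["mtx"][0][0])
    for t in("housing_1","pass_tray","rework_plate","solvent_bottle","tape_roll"):
        for d in models.silhouettes(n,t):
            if d["conf"]<.3: continue
            m=d["pixels"].astype(np.uint8); cn=max(cv2.findContours(m,0,2)[0],key=cv2.contourArea)
            r=cv2.minAreaRect(cn); 
            print(n,t,round(d["conf"],2),d["rect"],m.sum(),np.round(ray(n,cv2.boxPoints(r))[:,:2],3).tolist())
E
```

```text
{'clock': np.float64(0.0), 'qpos': array([-1.507,  0.246,  1.559,  0.   ,  1.339, -0.174]), 'joint_velocities': array([ 0.001,  0.002, -0.001,  0.001, -0.002,  0.   ]), 'effort': array([-2.0000e-03, -4.2951e+01, -3.2613e+01, -0.0000e+00,  5.0000e-03,
       -0.0000e+00]), 'position': array([ 0.153, -0.631,  0.241]), 'ee_rot': array([-3.117, -0.372, -0.   ]), 'ft_force': array([-0.202,  0.283,  0.547]), 'moment': array([ 0.001, -0.056,  0.032]), 'finger_force': np.float64(0.0), 'opening': np.float64(0.999)}
top [0.399 0.076 1.229] [[0.02, -1.0, 0.01], [-0.99, -0.02, -0.11], [0.11, -0.0, -0.99]] 521.7934809829312
top housing_1 0.9 [241.2, 177.7, 261.7, 218.7] 856 [[0.607, 0.17], [0.611, 0.115], [0.52, 0.108], [0.516, 0.162]]
top housing_1 0.89 [333.6, 134.1, 364.8, 174.1] 914 [[0.627, -0.059], [0.722, -0.065], [0.719, -0.122], [0.624, -0.116]]
top housing_1 0.58 [289.2, 185.3, 314.5, 225.0] 887 [[0.507, 0.045], [0.6, 0.043], [0.599, -0.013], [0.506, -0.01]]
top housing_1 0.31 [234.8, 145.9, 261.3, 172.4] 425 [[0.662, 0.193], [0.706, 0.151], [0.662, 0.105], [0.618, 0.147]]
top pass_tray
[... 593 characters left out ...]
[267.6, 191.5, 303.9, 218.5] 704 [[0.609, 0.045], [0.65, -0.06], [0.534, -0.053], [0.504, 0.047]]
side housing_1 0.61 [239.3, 211.3, 276.7, 244.9] 892 [[0.615, 0.172], [0.66, 0.073], [0.537, 0.069], [0.503, 0.163]]
side housing_1 0.6 [256.1, 160.2, 285.7, 189.4] 627 [[0.726, -0.057], [0.78, -0.173], [0.654, -0.167], [0.611, -0.055]]
side pass_tray 0.55 [308.1, 145.1, 372.8, 189.0] 1529 [[0.61, -0.202], [0.696, -0.438], [0.48, -0.415], [0.426, -0.197]]
side rework_plate 0.82 [193.4, 281.3, 301.5, 379.6] 5930 [[0.476, 0.467], [0.527, 0.265], [0.33, 0.281], [0.313, 0.463]]
side solvent_bottle 0.58 [145.9, 271.7, 187.8, 331.3] 1799 [[0.688, 0.411], [0.637, 0.343], [0.495, 0.448], [0.542, 0.504]]
```

Run:
```python
import cv2
a=cv2.imread("pics/top0.png");cv2.imwrite("pics/t1.png",cv2.resize(a[110:320,90:500],None,fx=1.95,fy=1.95,interpolation=2))
```

```text
(no output)
```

View pics/t1.png

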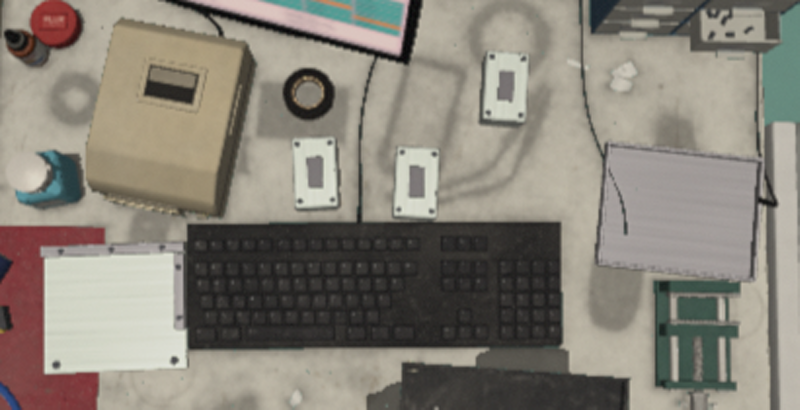

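View pics/side0.png

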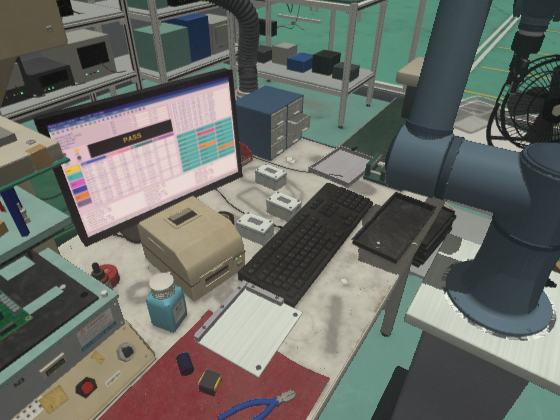

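```bash
cat >> h.py <<'E'
from scipy.optimize import minimize
def box(x0,x1,y0,y1,z0,z1): return np.array([[x,y,z] for x in(x0,x1) for y in(y0,y1) for z in(z0,z1)])
H=[box(-.042,.042,-.026,.026,0,.046)]
P=[box(-.075,.075,-.085,.085,0,.006),box(.063,.075,-.085,.085,.006,.020),box(-.027,.075,-.085,-.073,.006,.020)]
T=[box(-.075,.075,-.095,.095,0,.018)]
def draw(boxes,p,z0,cam,c,S=4):
    m=np.zeros((420*S,560*S),np.uint8); co,si=np.cos(p[2]),np.sin(p[2])
    for b in boxes:
        X=np.c_[b[:,0]*co-b[:,1]*si+p[0],b[:,0]*si+b[:,1]*co+p[1],b[:,2]+z0]
        q=cv2.convexHull(((proj(cam,X,c)+.5)*S*16).astype(np.int32)); cv2.fillConvexPoly(m,q,255,8,4)
    return cv2.resize(m,(560,420),interpolation=cv2.INTER_AREA).astype(float)/255
def fit(boxes,obs,p0,z0=0):
    """obs: list of (cam, calib, mask)"""
    o=[(n,c,cv2.GaussianBlur(m.astype(float),(0,0),1)) for n,c,m in obs]
    def f(p): return sum(((cv2.GaussianBlur(draw(boxes,p,z0,n,c),(0,0),1)-m)**2).sum()/m.sum() for n,c,m in o)
    s=np.array(p0)+np.array([[0,0,0],[.01,0,0],[0,.01,0],[0,0,.15]])
    r=minimize(f,p0,method="Nelder-Mead",options=dict(initial_simplex=s,xatol=1e-4,fatol=1e-5,maxiter=120))
    return r.x,r.fun
def look(cam,thing,th=.3):
    cams.grab_frame(cam); c=cams.calibration(cam)
    return [(cam,c,d["pixels"]) for d in models.silhouettes(cam,thing) if d["conf"]>=th]
def nearest(obs,xy,z=.03):
    L=[(np.hypot(*(ray(n,[np.argwhere(m).mean(0)[::-1]],z,c)[0,:2]-xy)),i) for i,(n,c,m) in enumerate(obs)]
    d,i=min(L); return [obs[i]] if d<.05 else []
E
python3 - <<'E'
from h import *
t=look("top","housing_1");s=look("side","housing_1")
for xy in((.555,.135),(.66,-.09),(.545,.015)):
    a=nearest(t,xy);b=nearest(s,xy)
    for o in(a,b,a+b):
        if o: print("H",len(o),o[0][0],[np.round(v,4) for v in fit(H,o,[*xy,0.])])
t=look("top","rework_plate",.5);s=look("side","rework_plate",.5)
for o in(t[:1],s[:1],t[:1]+s[:1]): print("P",[np.round(v,4) for v in fit(P,o,[.4,.37,-.06])])
t=look("top","pass_tray",.5);s=look("side","pass_tray",.5)
for o in(t[:1],s[:1],t[:1]+s[:1]): 
    if o:print("T",[np.round(v,4) for v in fit(T,o,[.53,-.3,.1])])
print(Ro.from_rotvec(state()["ee_rot"]).as_matrix().round(3))
c=cams.calibration("wrist");R=Ro.from_rotvec(state()["ee_rot"]).as_matrix()
print("wristcam in tool",(R.T@(-np.array(c["R"]).T@np.ravel(c["t"])-state()["position"])).round(3),(R.T@np.array(c["R"])[2]).round(3))
E
```

```text
H 1 top [array([0.5593, 0.1374, 0.0856]), np.float64(0.0109)]
H 1 side [array([0.5623, 0.1409, 0.0491]), np.float64(0.0342)]
H 2 top [array([0.5607, 0.1385, 0.0767]), np.float64(0.0669)]
H 1 top [array([ 0.6672, -0.0863, -0.0635]), np.float64(0.0146)]
H 1 side [array([ 0.6711, -0.0832, -0.1574]), np.float64(0.0622)]
H 2 top [array([ 0.6686, -0.0857, -0.0822]), np.float64(0.1025)]
H 1 top [array([ 0.5503,  0.0182, -0.0606]), np.float64(0.0143)]
H 1 side [array([ 0.557 ,  0.0209, -0.0147]), np.float64(0.1342)]
H 2 top [array([ 0.5514,  0.0189, -0.0556]), np.float64(0.1716)]
P [array([0.3969, 0.3741, 0.0569]), np.float64(0.0033)]
P [array([0.3985, 0.3778, 0.0532]), np.float64(0.0054)]
P [array([0.3978, 0.376 , 0.0575]), np.float64(0.0204)]
T [array([ 0.5319, -0.2977, -0.0261]), np.float64(0.0467)]
T [array([ 0.5319, -0.2977, -0.0261]), np.float64(0.0467)]
[[ 0.972  0.236  0.   ]
 [ 0.236 -0.972 -0.   ]
 [-0.     0.    -1.   ]]
wristcam in tool [ 0.076 -0.001 -0.132] [-0.299  0.001  0.954]
```

Request:
drive_tool --commands '[{"claw": 85, "offset": [0, 0, 0], "delta_rot": [0, 0, 0.15]}, {"claw": 85, "offset": [0, 0, 0], "delta_rot": [0, 0, 0.15]}, {"claw": 85, "offset": [0.8, -1, 0], "delta_rot": [0, 0, 0]}, {"claw": 85, "offset": [0.8, -1, 0], "delta_rot": [0, 0, 0]}, {"claw": 85, "offset": [0.8, -1, 0], "delta_rot": [0, 0, 0]}]'

```text
clock: 1.7
position: [0.2181, -0.5598, 0.2423]
ee_rot: [-3.14, 0.099, -0.0]
ft_force: [0.0, -0.2, 0.3]
opening: 0.997
finger_force: 0.0
```

Request:
drive_tool --commands '[{"claw": 85, "offset": [0.8, -1, 0], "delta_rot": [0, 0, 0]}, {"claw": 85, "offset": [0.8, -1, 0], "delta_rot": [0, 0, 0]}, {"claw": 85, "offset": [0.8, -1, 0], "delta_rot": [0, 0, 0]}, {"claw": 85, "offset": [0.8, -1, 0], "delta_rot": [0, 0, 0]}, {"claw": 85, "offset": [0.8, -1, 0], "delta_rot": [0, 0, 0]}]'

```text
clock: 2.2
position: [0.326, -0.441, 0.2425]
ee_rot: [3.14, -0.098, 0.0]
ft_force: [0.2, -0.3, 0.6]
opening: 0.996
finger_force: 0.0
```

Request:
drive_tool --commands '[{"claw": 85, "offset": [0.85, -1, 0], "delta_rot": [0, 0, 0]}, {"claw": 85, "offset": [0.85, -1, 0], "delta_rot": [0, 0, 0]}, {"claw": 85, "offset": [0.85, -1, 0], "delta_rot": [0, 0, 0]}, {"claw": 85, "offset": [0.85, -1, 0], "delta_rot": [0, 0, 0]}, {"claw": 85, "offset": [0.85, -1, 0], "delta_rot": [0, 0, 0]}]'

```text
clock: 2.7
position: [0.4399, -0.3229, 0.2425]
ee_rot: [3.14, -0.098, 0.001]
ft_force: [0.2, -0.8, -0.6]
opening: 0.997
finger_force: 0.0
```

Request:
drive_tool --commands '[{"claw": 85, "offset": [0.85, -1, 0], "delta_rot": [0, 0, 0]}, {"claw": 85, "offset": [0.85, -1, 0], "delta_rot": [0, 0, 0]}, {"claw": 85, "offset": [0.85, -1, 0], "delta_rot": [0, 0, 0]}, {"claw": 85, "offset": [0.85, -1, 0], "delta_rot": [0, 0, 0]}, {"claw": 85, "offset": [0.85, -1, 0], "delta_rot": [0, 0, 0]}]'

```text
clock: 3.2
position: [0.5538, -0.2046, 0.2425]
ee_rot: [3.14, -0.097, 0.0]
ft_force: [-0.8, -0.2, 1.1]
opening: 0.996
finger_force: 0.0
```

Request:
drive_tool --commands '[{"claw": 85, "offset": [0.85, -1, 0], "delta_rot": [0, 0, 0]}, {"claw": 85, "offset": [0.85, -1, 0], "delta_rot": [0, 0, 0]}, {"claw": 85, "offset": [0.85, -1, 0], "delta_rot": [0, 0, 0]}, {"claw": 85, "offset": [0.85, -1, 0], "delta_rot": [0, 0, 0]}, {"claw": 85, "offset": [0.6, -0.9, 0], "delta_rot": [0, 0, 0]}]'

```text
clock: 3.7
position: [0.6614, -0.0884, 0.2423]
ee_rot: [-3.14, 0.097, -0.0]
ft_force: [0.4, -0.3, 0.4]
opening: 0.997
finger_force: 0.0
```

```bash
cat >> h.py <<'E'
def tool():
    s=state(); R=Ro.from_rotvec(s["ee_rot"]).as_matrix(); return np.array(s["position"]),R,np.arctan2(R[1,0],R[0,0])
def togo(x,y,yaw,z):
    p,R,w=tool(); d=(yaw-w+np.pi/2)%np.pi-np.pi/2
    print("pos",p.round(4),"yaw %.3f"%w,"tilt",(R[:2,2]).round(3),"| rotz %.3f"%-d,"units now",(R.T@(np.array([x,y,z])-p)/.025).round(2),
      "after turn",((R@Ro.from_euler("z",-d).as_matrix()).T@(np.array([x,y,z])-p)/.025).round(2))
def wristfit(p0,thing="housing_1",boxes=None,z0=0,save=None):
    o=look("wrist",thing)
    if save: cv2.imwrite(save,cams.grab_frame("wrist"))
    o=nearest(o,np.array(p0[:2]))
    if not o: print("nothing"); return None
    r=fit(boxes or H,o,p0,z0); print("wrist",r[0].round(4),round(r[1],4)); return r[0]
E
python3 - <<'E'
from h import *
r=wristfit([.667,-.086,-.063],save="pics/w1.png")
if r is not None: togo(*r,.25)
E
```

```text
wrist [ 0.6699 -0.0815 -0.0526] 0.0064
pos [ 0.6607 -0.0885  0.242 ] yaw -0.060 tilt [-0. -0.] | rotz -0.007 units now [ 0.35 -0.3  -0.32] after turn [ 0.35 -0.3  -0.32]
```

View pics/w1.png

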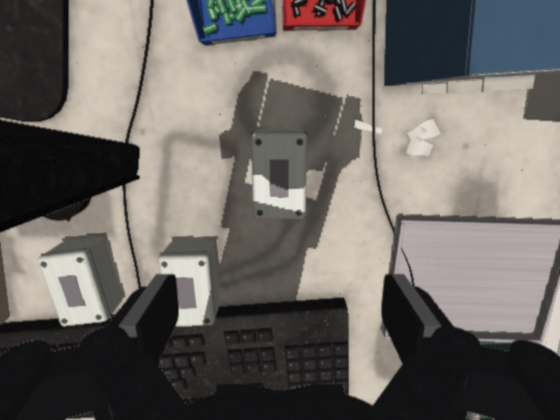

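Run:
```python
from h import *
c=cams.calibration("wrist");print(np.round(c["mtx"],1).tolist())
o=nearest(look("wrist","housing_1"),np.array([.667,-.086]))[0]
a=np.argwhere(o[2]);print("mask rows/cols",a.min(0),a.max(0),a.mean(0))
d=draw(H,[.6699,-.0815,-.0526],0,"wrist",c)>.5;a=np.argwhere(d);print("fit",a.min(0),a.max(0))
p,R,w=tool();print("axis px",proj("wrist",[p+R@[0,0,z] for z in(0,.1,.2)],c).round(0).tolist())
```

```text
[[352.6, 0.0, 279.6], [0.0, 352.6, 210.7], [0.0, 0.0, 1.0]]
mask rows/cols [128 248] [218 305] [172.0318523  276.54169203]
fit [126 244] [217 301]
axis px [[286.0, 290.0], [284.0, 216.0], [282.0, 183.0]]
```

Request:
drive_tool --commands '[{"claw": 85, "offset": [0.3, -0.14, 1], "delta_rot": [0, 0, 0]}, {"claw": 85, "offset": [0, 0, 1], "delta_rot": [0, 0, 0]}, {"claw": 85, "offset": [0, 0, 1], "delta_rot": [0, 0, 0]}, {"claw": 85, "offset": [0, 0, 1], "delta_rot": [0, 0, 0]}, {"claw": 85, "offset": [0, 0, 1], "delta_rot": [0, 0, 0]}]'

```text
clock: 4.45
position: [0.6674, -0.088, 0.1166]
ee_rot: [3.14, -0.1, 0.0]
ft_force: [0.7, -0.7, -0.2]
opening: 0.996
finger_force: 0.0
```

Request:
drive_tool --commands '[{"claw": 85, "offset": [0, 0, 1], "delta_rot": [0, 0, 0]}, {"claw": 85, "offset": [0, 0, 1], "delta_rot": [0, 0, 0]}, {"claw": 85, "offset": [0, 0, 1], "delta_rot": [0, 0, 0]}, {"claw": 85, "offset": [0, 0, 0.5], "delta_rot": [0, 0, 0]}, {"claw": 85, "offset": [0, 0, 0], "delta_rot": [0, 0, 0]}]'

```text
clock: 4.95
position: [0.6661, -0.0871, 0.0278]
ee_rot: [-3.139, 0.1, 0.006]
ft_force: [-0.3, 0.1, 0.1]
opening: 0.999
finger_force: 0.0
```

Request:
drive_tool --commands '[{"claw": 40, "offset": [0, 0, 0], "delta_rot": [0, 0, 0]}, {"claw": 40, "offset": [0, 0, 0], "delta_rot": [0, 0, 0]}, {"claw": 40, "offset": [0, 0, 0], "delta_rot": [0, 0, 0]}, {"claw": 40, "offset": [0, 0, 0], "delta_rot": [0, 0, 0]}, {"claw": 40, "offset": [0, 0, 0], "delta_rot": [0, 0, 0]}]' --squeeze 70

```text
clock: 5.45
position: [0.6696, -0.0872, 0.0321]
ee_rot: [3.139, -0.097, 0.006]
ft_force: [-0.3, -1.4, 6.5]
opening: 0.592
finger_force: 76.3
```

Request:
drive_tool --commands '[{"claw": 40, "offset": [0, 0, -1], "delta_rot": [0, 0, 0]}, {"claw": 40, "offset": [0, 0, -1], "delta_rot": [0, 0, 0]}, {"claw": 40, "offset": [0, 0, -1], "delta_rot": [0, 0, 0]}, {"claw": 40, "offset": [0, 0, -1], "delta_rot": [0, 0, 0]}, {"claw": 40, "offset": [0, 0, 0], "delta_rot": [0, 0.15, 0]}]'

```text
clock: 5.95
position: [0.673, -0.0878, 0.1355]
ee_rot: [3.122, -0.096, 0.255]
ft_force: [0.7, -0.7, -2.0]
opening: 0.597
finger_force: 75.5
```

Request:
drive_tool --commands '[{"claw": 40, "offset": [0, 0, 0], "delta_rot": [0, 0.15, 0]}, {"claw": 40, "offset": [0, 0, 0], "delta_rot": [0, 0.15, 0]}, {"claw": 40, "offset": [0, 0, 0], "delta_rot": [0, 0, 0]}, {"claw": 40, "offset": [0, 0, 0], "delta_rot": [0, 0, 0]}, {"claw": 40, "offset": [0, 0, 0], "delta_rot": [0, 0, 0]}]'

```text
clock: 6.45
position: [0.6697, -0.0872, 0.1313]
ee_rot: [3.047, -0.094, 0.698]
ft_force: [-0.7, 0.2, -2.4]
opening: 0.593
finger_force: 75.5
```

```bash
cat >> h.py <<'E'
def meas(n=6):
    M=[];F=[]
    for i in range(n):
        cams.grab_frame("top"); s=state(); R=Ro.from_rotvec(s["ee_rot"]).as_matrix(); M.append(R.T@s["moment"]); F.append(s["ft_force"])
    print("Mtool",np.mean(M,0).round(4),"sd",np.std(M,0).round(4),"F",np.mean(F,0).round(2),"pos",np.round(s["position"],3),"tilt %.3f"%np.arctan2(R[2,0],-R[2,2]))
E
python3 -c "from h import *;meas()"
```

```text
Mtool [-0.0085 -0.364   0.0161] sd [0.0373 0.0329 0.0326] F [ 0.05 -0.29 -1.98] pos [ 0.669 -0.087  0.13 ] tilt 0.450
```

Request:
drive_tool --commands '[{"claw": 40, "offset": [0, 0, 0], "delta_rot": [0, -0.15, 0]}, {"claw": 40, "offset": [0, 0, 0], "delta_rot": [0, -0.15, 0]}, {"claw": 40, "offset": [0, 0, 0], "delta_rot": [0, -0.15, 0]}, {"claw": 40, "offset": [0, 0, 0], "delta_rot": [0, 0, 0]}, {"claw": 40, "offset": [0, 0, 0], "delta_rot": [0, 0, 0]}]'

```text
clock: 7.25
position: [0.6683, -0.0865, 0.1291]
ee_rot: [-3.14, 0.097, -0.003]
ft_force: [-0.3, -0.5, -2.2]
opening: 0.595
finger_force: 75.5
```

```bash
python3 -c "from h import *;meas(10)"
```

```text
Mtool [-0.011   0.013   0.0001] sd [0.0387 0.0283 0.033 ] F [-0.13 -0.12 -2.24] pos [ 0.668 -0.087  0.13 ] tilt 0.000
```

Request:
drive_tool --commands '[{"claw": 40, "offset": [0, 0, 0], "delta_rot": [0, -0.15, 0]}, {"claw": 40, "offset": [0, 0, 0], "delta_rot": [0, -0.15, 0]}, {"claw": 40, "offset": [0, 0, 0], "delta_rot": [0, -0.15, 0]}, {"claw": 40, "offset": [0, 0, 0], "delta_rot": [0, 0, 0]}, {"claw": 40, "offset": [0, 0, 0], "delta_rot": [0, 0, 0]}]'

```text
clock: 8.25
position: [0.668, -0.0866, 0.1286]
ee_rot: [-3.048, 0.094, 0.695]
ft_force: [-0.2, 0.4, -3.1]
opening: 0.591
finger_force: 75.6
```

Request:
drive_tool --commands '[{"claw": 40, "offset": [0, 0, 0], "delta_rot": [0, 0.15, 0]}, {"claw": 40, "offset": [0, 0, 0], "delta_rot": [0, 0.15, 0]}, {"claw": 40, "offset": [0, 0, 0], "delta_rot": [0, 0.15, 0]}, {"claw": 40, "offset": [0, 0, 0], "delta_rot": [0, 0, 0]}, {"claw": 40, "offset": [0, 0, 0], "delta_rot": [0, 0, 0]}]'

```text
clock: 8.75
position: [0.6674, -0.0867, 0.1314]
ee_rot: [3.14, -0.098, -0.0]
ft_force: [0.9, 0.0, -1.7]
opening: 0.594
finger_force: 75.5
```

```bash
python3 -c "from h import *;meas(10)"
```

```text
Mtool [-0.021   0.0128  0.0145] sd [0.0245 0.0438 0.0267] F [ 0.08 -0.02 -2.15] pos [ 0.668 -0.087  0.13 ] tilt -0.000
```

Request:
drive_tool --commands '[{"claw": 40, "offset": [-0.57, 1, 0], "delta_rot": [0, 0, 0]}, {"claw": 40, "offset": [-0.57, 1, 0], "delta_rot": [0, 0, 0]}, {"claw": 40, "offset": [-0.57, 1, 0], "delta_rot": [0, 0, 0]}, {"claw": 40, "offset": [-0.57, 1, 0], "delta_rot": [0, 0, 0]}, {"claw": 40, "offset": [-0.57, 1, 0], "delta_rot": [0, 0, 0]}]'

```text
clock: 9.75
position: [0.5885, -0.2079, 0.1298]
ee_rot: [3.14, -0.097, -0.0]
ft_force: [0.2, -1.2, -1.4]
opening: 0.592
finger_force: 75.5
```

Request:
drive_tool --commands '[{"claw": 40, "offset": [-0.57, 1, 0], "delta_rot": [0, 0, 0]}, {"claw": 40, "offset": [-0.57, 1, 0], "delta_rot": [0, 0, 0]}, {"claw": 40, "offset": [-0.57, 1, 0], "delta_rot": [0, 0, 0]}, {"claw": 40, "offset": [-0.57, 1, 0], "delta_rot": [0, 0, 0]}, {"claw": 40, "offset": [0, 0, 1], "delta_rot": [0, 0, 0]}]'

```text
clock: 10.25
position: [0.527, -0.3081, 0.1087]
ee_rot: [3.134, -0.103, 0.01]
ft_force: [1.3, 0.2, -0.6]
opening: 0.594
finger_force: 75.7
```

Request:
drive_tool --commands '[{"claw": 40, "offset": [0, 0, 1], "delta_rot": [0, 0, 0]}, {"claw": 40, "offset": [0, 0, 1], "delta_rot": [0, 0, 0]}, {"claw": 40, "offset": [0, 0, 0.5], "delta_rot": [0, 0, 0]}, {"claw": 40, "offset": [0, 0, 0.2], "delta_rot": [0, 0, 0]}, {"claw": 40, "offset": [0, 0, 0], "delta_rot": [0, 0, 0]}]'

```text
clock: 10.75
position: [0.5265, -0.3035, 0.0377]
ee_rot: [3.14, -0.097, 0.001]
ft_force: [1.0, -0.1, -1.5]
opening: 0.593
finger_force: 75.5
```

Request:
drive_tool --commands '[{"claw": 85, "offset": [0, 0, 0.03], "delta_rot": [0, 0, 0]}, {"claw": 85, "offset": [0, 0, 0], "delta_rot": [0, 0, 0]}, {"claw": 85, "offset": [0, 0, 0], "delta_rot": [0, 0, 0]}, {"claw": 85, "offset": [0, 0, -1], "delta_rot": [0, 0, 0]}, {"claw": 85, "offset": [0, 0, -1], "delta_rot": [0, 0, 0]}]'

```text
clock: 11.25
position: [0.5257, -0.3029, 0.0868]
ee_rot: [-3.139, 0.098, 0.001]
ft_force: [0.7, 0.4, 0.2]
opening: 0.993
finger_force: 0.0
```

Request:
drive_tool --commands '[{"claw": 85, "offset": [0, 0, -1], "delta_rot": [0, 0, 0]}, {"claw": 85, "offset": [0, 0, -1], "delta_rot": [0, 0, 0]}, {"claw": 85, "offset": [0, -1, -1], "delta_rot": [0, 0, 0]}, {"claw": 85, "offset": [0, -1, -1], "delta_rot": [0, 0, 0]}, {"claw": 85, "offset": [0, -1, -1], "delta_rot": [0, 0, 0]}]'

```text
clock: 11.75
position: [0.5307, -0.2277, 0.2132]
ee_rot: [3.139, -0.098, 0.002]
ft_force: [1.0, 0.1, -0.1]
opening: 0.996
finger_force: 0.0
```

Request:
drive_tool --commands '[{"claw": 85, "offset": [0, -1, 0], "delta_rot": [0, 0, 0]}, {"claw": 85, "offset": [0, -1, 0], "delta_rot": [0, 0, 0]}, {"claw": 85, "offset": [0, -1, 0], "delta_rot": [0, 0, 0]}, {"claw": 85, "offset": [0, -1, 0], "delta_rot": [0, 0, 0]}, {"claw": 85, "offset": [0, -1, 0], "delta_rot": [0, 0, 0]}]'

```text
clock: 12.25
position: [0.5386, -0.1027, 0.2122]
ee_rot: [3.14, -0.098, 0.002]
ft_force: [-0.2, -0.0, 0.4]
opening: 0.993
finger_force: 0.0
```

Request:
drive_tool --commands '[{"claw": 85, "offset": [0.2, -1, 0], "delta_rot": [0, 0, 0]}, {"claw": 85, "offset": [0, -1, 0], "delta_rot": [0, 0, 0]}, {"claw": 85, "offset": [0, -1, 0], "delta_rot": [0, 0, 0]}, {"claw": 85, "offset": [0, -1, 0], "delta_rot": [0, 0, 0]}, {"claw": 85, "offset": [0, -0.9, 0], "delta_rot": [0, 0, 0]}]'

```text
clock: 12.75
position: [0.5512, 0.0195, 0.2122]
ee_rot: [3.14, -0.097, 0.002]
ft_force: [0.7, 0.1, 0.3]
opening: 0.996
finger_force: 0.0
```

Run:
```python
from h import *
for i in range(2): r=wristfit([.55,.018,-.06],save="pics/w2.png")
if r is not None: togo(*r,.03)
for o in look("top","housing_1"):
    print(ray("top",[np.argwhere(o[2]).mean(0)[::-1]],.04,o[1])[0,:2].round(3))
r=nearest(look("top","housing_1"),np.array([.55,.018])); 
if r: print(fit(H,r,[.55,.018,-.06]))
```

```text
wrist [ 0.551   0.0222 -0.0271] 0.0097
wrist [ 0.5512  0.0193 -0.0362] 0.0087
pos [0.5512 0.0176 0.2118] yaw -0.063 tilt [ 0. -0.] | rotz -0.027 units now [-0.   -0.07  7.27] after turn [-0.   -0.07  7.27]
[ 0.523 -0.302]
[0.556 0.136]
[0.549 0.023]
(array([ 0.54850884,  0.01968599, -0.20110029]), np.float64(3.6271625823147007))
```

View pics/w2.png

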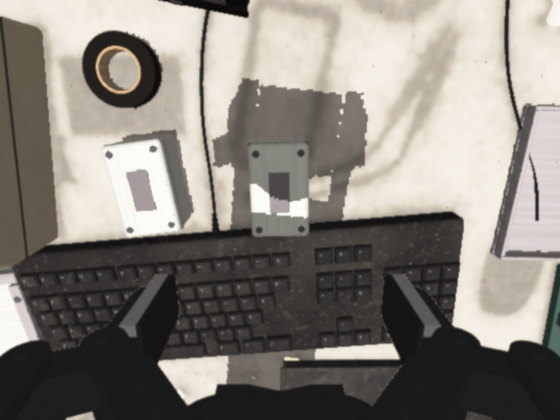

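Request:
drive_tool --commands '[{"claw": 85, "offset": [0, -0.05, 1], "delta_rot": [0, 0, -0.015]}, {"claw": 85, "offset": [0, 0, 1], "delta_rot": [0, 0, 0]}, {"claw": 85, "offset": [0, 0, 1], "delta_rot": [0, 0, 0]}, {"claw": 85, "offset": [0, 0, 1], "delta_rot": [0, 0, 0]}, {"claw": 85, "offset": [0, 0, 1], "delta_rot": [0, 0, 0]}]'

```text
clock: 13.75
position: [0.5512, 0.0191, 0.0857]
ee_rot: [3.141, -0.075, 0.0]
ft_force: [-0.1, -0.4, 0.4]
opening: 0.995
finger_force: 0.0
```

Request:
drive_tool --commands '[{"claw": 85, "offset": [0, 0, 1], "delta_rot": [0, 0, 0]}, {"claw": 85, "offset": [0, 0, 1], "delta_rot": [0, 0, 0]}, {"claw": 85, "offset": [0, 0, 0.27], "delta_rot": [0, 0, 0]}, {"claw": 85, "offset": [0, 0, 0], "delta_rot": [0, 0, 0]}, {"claw": 40, "offset": [0, 0, 0], "delta_rot": [0, 0, 0]}]'

```text
clock: 14.25
position: [0.5521, 0.0192, 0.031]
ee_rot: [3.14, -0.074, 0.003]
ft_force: [0.5, -0.2, -0.0]
opening: 0.852
finger_force: 0.0
```

Request:
drive_tool --commands '[{"claw": 40, "offset": [0, 0, 0], "delta_rot": [0, 0, 0]}, {"claw": 40, "offset": [0, 0, 0], "delta_rot": [0, 0, 0]}, {"claw": 40, "offset": [0, 0, 0], "delta_rot": [0, 0, 0]}, {"claw": 40, "offset": [0, 0, 0], "delta_rot": [0, 0, 0]}, {"claw": 40, "offset": [0, 0, -0.5], "delta_rot": [0, 0, 0]}]'

```text
clock: 14.75
position: [0.5508, 0.0197, 0.0416]
ee_rot: [-3.14, 0.074, -0.001]
ft_force: [2.9, 0.1, -8.4]
opening: 0.592
finger_force: 74.9
```

Request:
drive_tool --commands '[{"claw": 40, "offset": [0, 0, -1], "delta_rot": [0, 0, 0]}, {"claw": 40, "offset": [0, 0, -1], "delta_rot": [0, 0, 0]}, {"claw": 40, "offset": [0, 0, -1], "delta_rot": [0, 0, 0]}, {"claw": 40, "offset": [0, 0, -0.5], "delta_rot": [0, 0, 0]}, {"claw": 40, "offset": [0, 0, 0], "delta_rot": [0, 0.15, 0]}]'

```text
clock: 15.25
position: [0.5548, 0.0188, 0.1329]
ee_rot: [3.126, -0.074, 0.249]
ft_force: [-0.5, 0.2, -5.8]
opening: 0.589
finger_force: 76.5
```

Request:
drive_tool --commands '[{"claw": 40, "offset": [0, 0, 0], "delta_rot": [0, 0.15, 0]}, {"claw": 40, "offset": [0, 0, 0], "delta_rot": [0, 0.15, 0]}, {"claw": 40, "offset": [0, 0, 0], "delta_rot": [0, 0, 0]}, {"claw": 40, "offset": [0, 0, 0], "delta_rot": [0, 0, 0]}, {"claw": 40, "offset": [0, 0, 0], "delta_rot": [0, -0.15, 0]}]'

```text
clock: 15.75
position: [0.5476, 0.0201, 0.1273]
ee_rot: [3.102, -0.074, 0.45]
ft_force: [0.5, -0.2, -7.3]
opening: 0.593
finger_force: 76.4
```

Request:
drive_tool --commands '[{"claw": 40, "offset": [0, 0, 0], "delta_rot": [0, -0.15, 0]}, {"claw": 40, "offset": [0, 0, 0], "delta_rot": [0, -0.15, 0]}, {"claw": 40, "offset": [0, 0, 0], "delta_rot": [0, 0, 0]}, {"claw": 40, "offset": [0, 0, 0], "delta_rot": [0, 0, 0]}, {"claw": 40, "offset": [0, 0, 0], "delta_rot": [0, 0, 0]}]'

```text
clock: 16.25
position: [0.5508, 0.0197, 0.1295]
ee_rot: [3.141, -0.074, 0.001]
ft_force: [-0.3, 0.2, -6.0]
opening: 0.59
finger_force: 76.5
```

```bash
python3 -c "from h import *;meas(10)"
```

```text
Mtool [0.0137 0.0244 0.004 ] sd [0.0231 0.0244 0.0243] F [-0.25  0.12 -5.7 ] pos [0.551 0.02  0.13 ] tilt 0.000
```

Request:
drive_tool --commands '[{"claw": 40, "offset": [0, 0, 0], "delta_rot": [0, -0.15, 0]}, {"claw": 40, "offset": [0, 0, 0], "delta_rot": [0, -0.15, 0]}, {"claw": 40, "offset": [0, 0, 0], "delta_rot": [0, -0.15, 0]}, {"claw": 40, "offset": [0, 0, 0], "delta_rot": [0, 0, 0]}, {"claw": 40, "offset": [0, 0, 0], "delta_rot": [0, 0, 0]}]'

```text
clock: 17.25
position: [0.5514, 0.0196, 0.129]
ee_rot: [-3.052, 0.072, 0.695]
ft_force: [-1.0, -0.1, -5.8]
opening: 0.59
finger_force: 76.5
```

Request:
drive_tool --commands '[{"claw": 40, "offset": [0, 0, 0], "delta_rot": [0, 0.15, 0]}, {"claw": 40, "offset": [0, 0, 0], "delta_rot": [0, 0.15, 0]}, {"claw": 40, "offset": [0, 0, 0], "delta_rot": [0, 0.15, 0]}, {"claw": 40, "offset": [0, 0, 0], "delta_rot": [0, 0, 0]}, {"claw": 40, "offset": [0, 0, 0], "delta_rot": [0, 0, 0]}]'

```text
clock: 17.75
position: [0.5503, 0.0196, 0.1306]
ee_rot: [3.141, -0.074, -0.001]
ft_force: [0.2, 0.2, -5.6]
opening: 0.592
finger_force: 76.3
```

```bash
python3 -c "from h import *;meas(10)"
```

```text
Mtool [ 0.0142 -0.0068 -0.0127] sd [0.0357 0.018  0.0414] F [-0.06  0.01 -5.89] pos [0.551 0.02  0.13 ] tilt -0.000
```

Request:
drive_tool --commands '[{"claw": 40, "offset": [0, 0, 0], "delta_rot": [0, 0.15, 0]}, {"claw": 40, "offset": [0, 0, 0], "delta_rot": [0, 0, 0]}, {"claw": 40, "offset": [0, 0, 0], "delta_rot": [0, 0, 0]}, {"claw": 40, "offset": [0, 0, 0], "delta_rot": [0, 0, 0]}, {"claw": 40, "offset": [0, 0, 0], "delta_rot": [0, 0, 0]}]'

```text
clock: 18.75
position: [0.5523, 0.0193, 0.1306]
ee_rot: [3.128, -0.074, 0.236]
ft_force: [-0.7, -0.3, -6.0]
opening: 0.592
finger_force: 76.5
```

```bash
python3 -c "from h import *;meas(8)"
```

```text
Mtool [ 0.0061 -0.1868 -0.0093] sd [0.0307 0.0367 0.0153] F [-0.07  0.05 -5.83] pos [0.551 0.02  0.13 ] tilt 0.150
```

Request:
drive_tool --commands '[{"claw": 40, "offset": [0, 0, 0], "delta_rot": [0, 0.15, 0]}, {"claw": 40, "offset": [0, 0, 0], "delta_rot": [0, 0.15, 0]}, {"claw": 40, "offset": [0, 0, 0], "delta_rot": [0, 0, 0]}, {"claw": 40, "offset": [0, 0, 0], "delta_rot": [0, 0, 0]}, {"claw": 40, "offset": [0, 0, 0], "delta_rot": [0, 0, 0]}]'

```text
clock: 19.65
position: [0.553, 0.0191, 0.1315]
ee_rot: [3.051, -0.072, 0.7]
ft_force: [0.2, -0.1, -6.2]
opening: 0.594
finger_force: 76.5
```

```bash
python3 -c "from h import *;meas(6)"
```

```text
Mtool [ 0.0113 -0.5944  0.0209] sd [0.0245 0.0236 0.011 ] F [-0.08  0.05 -5.88] pos [0.552 0.019 0.13 ] tilt 0.450
```

Request:
drive_tool --commands '[{"claw": 40, "offset": [0, 0, 0], "delta_rot": [0, -0.15, 0]}, {"claw": 40, "offset": [0, 0, 0], "delta_rot": [0, -0.15, 0]}, {"claw": 40, "offset": [0, 0, 0], "delta_rot": [0, -0.15, 0]}, {"claw": 40, "offset": [0, 0, 0], "delta_rot": [0, -0.15, 0]}, {"claw": 40, "offset": [0, 0, 0], "delta_rot": [0, 0, 0]}]'

```text
clock: 20.45
position: [0.5543, 0.019, 0.1294]
ee_rot: [-3.129, 0.074, 0.232]
ft_force: [-0.0, -1.1, -5.6]
opening: 0.59
finger_force: 76.3
```

```bash
python3 -c "from h import *;cams.grab_frame('top');cams.grab_frame('top');cams.grab_frame('top');meas(8)"
```

```text
Mtool [0.0192 0.1659 0.0017] sd [0.0195 0.0228 0.0325] F [-0.25 -0.39 -5.79] pos [0.551 0.02  0.13 ] tilt -0.149
```

Request:
drive_tool --commands '[{"claw": 40, "offset": [0, 0, 0], "delta_rot": [0, -0.15, 0]}, {"claw": 40, "offset": [0, 0, 0], "delta_rot": [0, -0.15, 0]}, {"claw": 40, "offset": [0, 0, 0], "delta_rot": [0, 0, 0]}, {"claw": 40, "offset": [0, 0, 0], "delta_rot": [0, 0, 0]}, {"claw": 40, "offset": [0, 0, 0], "delta_rot": [0, 0, 0]}]'

```text
clock: 21.5
position: [0.5509, 0.0196, 0.1302]
ee_rot: [-3.052, 0.072, 0.695]
ft_force: [-0.7, -0.4, -5.4]
opening: 0.596
finger_force: 76.4
```

```bash
python3 -c "from h import *;meas(6)"
```

```text
Mtool [0.0032 0.6143 0.0107] sd [0.0411 0.0326 0.0181] F [-0.29 -0.15 -5.71] pos [0.551 0.02  0.13 ] tilt -0.449
```

Request:
drive_tool --commands '[{"claw": 40, "offset": [0, 0, 0], "delta_rot": [0, 0.15, 0]}, {"claw": 40, "offset": [0, 0, 0], "delta_rot": [0, 0.15, 0]}, {"claw": 40, "offset": [0, 0, 0], "delta_rot": [0, 0.15, 0]}, {"claw": 40, "offset": [0, 0, 0], "delta_rot": [0, 0, 0]}, {"claw": 40, "offset": [0, 0, 0], "delta_rot": [0, 0, 0]}]'

```text
clock: 22.3
position: [0.5506, 0.0195, 0.1301]
ee_rot: [-3.141, 0.074, 0.004]
ft_force: [1.1, -0.9, -4.8]
opening: 0.592
finger_force: 76.3
```

Request:
drive_tool --commands '[{"claw": 40, "offset": [0, 0, -1], "delta_rot": [0, 0, -0.1]}, {"claw": 40, "offset": [0, -0.5, -1], "delta_rot": [0, 0, 0]}, {"claw": 40, "offset": [-0.41, -1, -1], "delta_rot": [0, 0, 0]}, {"claw": 40, "offset": [-0.41, -1, 0], "delta_rot": [0, 0, 0]}, {"claw": 40, "offset": [-0.41, -1, 0], "delta_rot": [0, 0, 0]}]'

```text
clock: 22.8
position: [0.5174, 0.1059, 0.2068]
ee_rot: [3.14, 0.082, 0.001]
ft_force: [0.6, -0.3, -6.0]
opening: 0.595
finger_force: 76.7
```

Request:
drive_tool --commands '[{"claw": 40, "offset": [-0.41, -1, 0], "delta_rot": [0, 0, 0]}, {"claw": 40, "offset": [-0.41, -1, 0], "delta_rot": [0, 0, 0]}, {"claw": 40, "offset": [-0.41, -1, 0], "delta_rot": [0, 0, 0]}, {"claw": 40, "offset": [-0.41, -1, 0], "delta_rot": [0, 0, 0]}, {"claw": 40, "offset": [-0.41, -1, 0], "delta_rot": [0, 0, 0]}]'

```text
clock: 23.3
position: [0.4588, 0.2286, 0.2055]
ee_rot: [3.14, 0.083, -0.002]
ft_force: [0.2, 0.2, -5.4]
opening: 0.595
finger_force: 76.7
```

Request:
drive_tool --commands '[{"claw": 40, "offset": [-0.41, -1, 0], "delta_rot": [0, 0, 0]}, {"claw": 40, "offset": [-0.41, -1, 0], "delta_rot": [0, 0, 0]}, {"claw": 40, "offset": [-0.41, -1, 0], "delta_rot": [0, 0, 0]}, {"claw": 40, "offset": [-0.41, -1, 0], "delta_rot": [0, 0, 0]}, {"claw": 40, "offset": [-0.4, -0.6, 0], "delta_rot": [0, 0, 0]}]'

```text
clock: 23.8
position: [0.4015, 0.3416, 0.2055]
ee_rot: [3.14, 0.084, -0.002]
ft_force: [1.4, 0.3, -4.6]
opening: 0.591
finger_force: 76.5
```

Run:
```python
from h import *
p,R,w=tool();print(p.round(4),round(w,3),np.round(state()["qpos"],2))
cw=cams.calibration("wrist");cv2.imwrite("pics/w3.png",cams.grab_frame("wrist"))
print("wrist cam",(-np.array(cw["R"]).T@np.ravel(cw["t"])).round(3))
for d in models.silhouettes("wrist","rework_plate"):
    m=d["pixels"].astype(np.uint8);print(d["conf"],d["rect"],m.sum())
    cn=max(cv2.findContours(m,0,2)[0],key=cv2.contourArea);print(ray("wrist",cv2.approxPolyDP(cn,3,True)[:,0],.006,cw)[:,:2].round(3).tolist())
s=cams.grab_frame("side");cv2.imwrite("pics/s3.png",cv2.resize(s[180:400,100:380],None,fx=2.8,fy=2.7,interpolation=2))
```

```text
[0.4015 0.3416 0.2055] 0.054 [ 0.49 -0.01  1.9   0.    1.25  2.01]
wrist cam [0.477 0.347 0.337]
0.56 [146.6, 103.5, 340.9, 255.9] 18006
[[0.475, 0.294], [0.466, 0.468], [0.457, 0.468], [0.453, 0.463], [0.321, 0.455], [0.323, 0.412], [0.381, 0.411], [0.384, 0.404], [0.399, 0.393], [0.404, 0.29]]
```

View pics/w3.png

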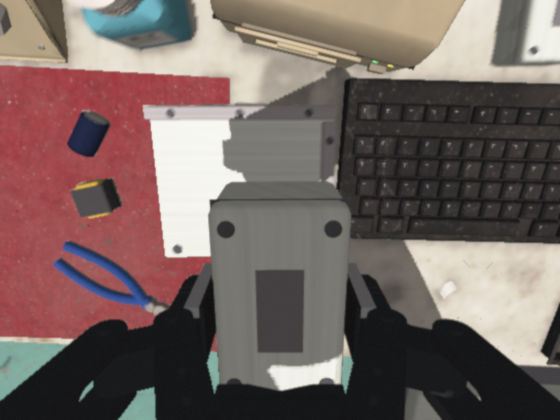

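View pics/s3.png

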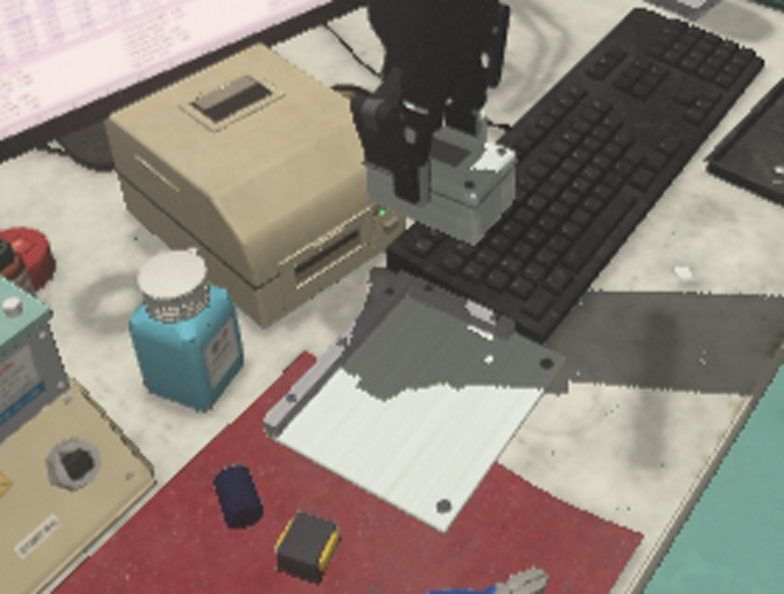

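Request:
drive_tool --commands '[{"claw": 40, "offset": [0.52, 0.29, 1], "delta_rot": [0, 0, 0]}, {"claw": 40, "offset": [0, 0, 1], "delta_rot": [0, 0, 0]}, {"claw": 40, "offset": [0, 0, 1], "delta_rot": [0, 0, 0]}, {"claw": 40, "offset": [0, 0, 1], "delta_rot": [0, 0, 0]}, {"claw": 40, "offset": [0, 0, 1], "delta_rot": [0, 0, 0]}]'

```text
clock: 24.45
position: [0.416, 0.3325, 0.0792]
ee_rot: [3.14, 0.081, -0.0]
ft_force: [-0.7, -0.8, -5.6]
opening: 0.594
finger_force: 76.5
```

Request:
drive_tool --commands '[{"claw": 40, "offset": [0, 0, 1], "delta_rot": [0, 0, 0]}, {"claw": 40, "offset": [0, 0, 0.4], "delta_rot": [0, 0, 0]}, {"claw": 40, "offset": [0, 0, 0], "delta_rot": [0, 0, 0]}, {"claw": 40, "offset": [0, 0, 0], "delta_rot": [0, 0, 0]}, {"claw": 40, "offset": [0, 0, 0], "delta_rot": [0, 0, 0]}]'

```text
clock: 24.95
position: [0.4159, 0.3336, 0.0465]
ee_rot: [-3.139, -0.083, -0.004]
ft_force: [0.8, -0.7, -5.6]
opening: 0.591
finger_force: 76.3
```

Run:
```python
from h import *
togo(.4148,.335,.055,.038); print(np.round(state()["ft_force"],1))
cv2.imwrite("pics/w4.png",cams.grab_frame("wrist"))
```

```text
pos [0.4159 0.3336 0.0465] yaw 0.053 tilt [0.003 0.001] | rotz -0.002 units now [-0.04 -0.06  0.34] after turn [-0.04 -0.06  0.34]
[ 0.8 -0.7 -5.6]
```

View pics/w4.png

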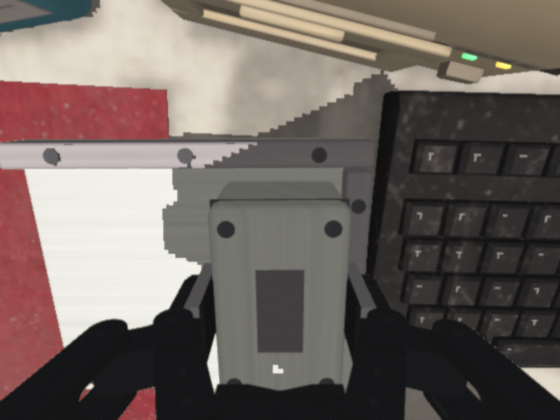

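Request:
drive_tool --commands '[{"claw": 40, "offset": [0, 0, 0.3], "delta_rot": [0, 0, 0]}, {"claw": 40, "offset": [0, 0, 0], "delta_rot": [0, 0, 0]}, {"claw": 40, "offset": [0.1, 0, 0], "delta_rot": [0, 0, 0]}, {"claw": 40, "offset": [0.1, 0, 0], "delta_rot": [0, 0, 0]}, {"claw": 40, "offset": [0, 0, 0], "delta_rot": [0, 0, 0]}]'

```text
clock: 25.5
position: [0.42, 0.3335, 0.0378]
ee_rot: [-3.14, -0.083, -0.002]
ft_force: [-1.1, 0.4, 0.3]
opening: 0.596
finger_force: 77.3
```

Request:
drive_tool --commands '[{"claw": 40, "offset": [0.04, 0, 0], "delta_rot": [0, 0, 0]}, {"claw": 40, "offset": [0.04, 0, 0], "delta_rot": [0, 0, 0]}, {"claw": 40, "offset": [0.04, 0, 0], "delta_rot": [0, 0, 0]}, {"claw": 40, "offset": [0, 0, 0], "delta_rot": [0, 0, 0]}, {"claw": 40, "offset": [0, 0, 0], "delta_rot": [0, 0, 0]}]'

```text
clock: 26.0
position: [0.4221, 0.3336, 0.0377]
ee_rot: [3.14, 0.083, -0.001]
ft_force: [-6.1, 0.1, 6.3]
opening: 0.593
finger_force: 77.9
```

Request:
drive_tool --commands '[{"claw": 40, "offset": [0, 0, -0.06], "delta_rot": [0, 0, 0]}, {"claw": 40, "offset": [0.04, 0, 0], "delta_rot": [0, 0, 0]}, {"claw": 40, "offset": [0.04, 0, 0], "delta_rot": [0, 0, 0]}, {"claw": 40, "offset": [0, 0, 0], "delta_rot": [0, 0, 0]}, {"claw": 40, "offset": [0, 0, 0], "delta_rot": [0, 0, 0]}]'

```text
clock: 26.5
position: [0.4223, 0.3331, 0.038]
ee_rot: [3.139, 0.083, -0.008]
ft_force: [-9.2, -1.0, 1.8]
opening: 0.595
finger_force: 77.5
```

Request:
drive_tool --commands '[{"claw": 40, "offset": [0.04, 0, 0], "delta_rot": [0, 0, 0]}, {"claw": 40, "offset": [0.04, 0, 0], "delta_rot": [0, 0, 0]}, {"claw": 40, "offset": [0, 0, 0], "delta_rot": [0, 0, 0]}, {"claw": 40, "offset": [0, 0, 0], "delta_rot": [0, 0, 0]}, {"claw": 40, "offset": [0, 0, 0], "delta_rot": [0, 0, 0]}]'

```text
clock: 27.0
position: [0.4224, 0.3331, 0.038]
ee_rot: [3.138, 0.083, -0.016]
ft_force: [-17.2, -2.0, 10.3]
opening: 0.597
finger_force: 78.5
```

Request:
drive_tool --commands '[{"claw": 40, "offset": [-0.08, 0, -0.03], "delta_rot": [0, 0, 0]}, {"claw": 40, "offset": [0, 0.06, 0], "delta_rot": [0, 0, 0]}, {"claw": 40, "offset": [0, 0.06, 0], "delta_rot": [0, 0, 0]}, {"claw": 40, "offset": [0, 0, 0], "delta_rot": [0, 0, 0]}, {"claw": 40, "offset": [0, 0, 0], "delta_rot": [0, 0, 0]}]'

```text
clock: 27.5
position: [0.4225, 0.3301, 0.0381]
ee_rot: [3.14, 0.083, -0.007]
ft_force: [-6.0, 1.7, -4.0]
opening: 0.591
finger_force: 76.7
```

Request:
drive_tool --commands '[{"claw": 40, "offset": [0, 0.05, 0], "delta_rot": [0, 0, 0]}, {"claw": 40, "offset": [0, 0.05, 0], "delta_rot": [0, 0, 0]}, {"claw": 40, "offset": [0, 0, 0], "delta_rot": [0, 0, 0]}, {"claw": 40, "offset": [0, 0, 0], "delta_rot": [0, 0, 0]}, {"claw": 40, "offset": [0, 0, 0], "delta_rot": [0, 0, 0]}]'

```text
clock: 28.0
position: [0.4227, 0.329, 0.0382]
ee_rot: [-3.138, -0.082, 0.006]
ft_force: [-5.8, 8.9, -6.3]
opening: 0.595
finger_force: 76.4
```

Request:
drive_tool --commands '[{"claw": 40, "offset": [0, 0.05, 0.02], "delta_rot": [0, 0, 0]}, {"claw": 40, "offset": [0.04, 0, 0], "delta_rot": [0, 0, 0]}, {"claw": 40, "offset": [0, 0, 0], "delta_rot": [0, 0, 0]}, {"claw": 40, "offset": [0, 0, 0], "delta_rot": [0, 0, 0]}, {"claw": 40, "offset": [0, 0, 0], "delta_rot": [0, 0, 0]}]'

```text
clock: 28.5
position: [0.4227, 0.329, 0.0382]
ee_rot: [-3.136, -0.081, 0.01]
ft_force: [-12.1, 12.7, -1.6]
opening: 0.593
finger_force: 77.1
```

Request:
drive_tool --commands '[{"claw": 59, "offset": [0, 0, 0], "delta_rot": [0, 0, 0]}, {"claw": 59, "offset": [0, 0, 0], "delta_rot": [0, 0, 0]}, {"claw": 59, "offset": [0, 0, 0], "delta_rot": [0, 0, 0]}, {"claw": 59, "offset": [0, 0, 0], "delta_rot": [0, 0, 0]}, {"claw": 59, "offset": [0, 0, 0], "delta_rot": [0, 0, 0]}]'

```text
clock: 29.0
position: [0.4263, 0.3267, 0.0393]
ee_rot: [-3.14, -0.082, -0.001]
ft_force: [0.1, 0.7, -0.7]
opening: 0.69
finger_force: 0.0
```

Request:
drive_tool --commands '[{"claw": 59, "offset": [-0.1, -0.09, -0.2], "delta_rot": [0, 0, 0]}, {"claw": 59, "offset": [0, 0, -1], "delta_rot": [0, 0, 0]}, {"claw": 59, "offset": [0, 0, -1], "delta_rot": [0, 0, 0]}, {"claw": 59, "offset": [0, 0, -1], "delta_rot": [0, 0, 0]}, {"claw": 85, "offset": [0, 0, -1], "delta_rot": [0, 0, 0]}]'

```text
clock: 29.5
position: [0.423, 0.329, 0.1454]
ee_rot: [-3.14, -0.083, -0.001]
ft_force: [0.7, 0.0, -0.1]
opening: 0.837
finger_force: 0.0
```

Request:
drive_tool --commands '[{"claw": 85, "offset": [0, 0, -1], "delta_rot": [0, 0, 0]}, {"claw": 85, "offset": [0, 0, -1], "delta_rot": [0, 0, 0]}, {"claw": 85, "offset": [0, 0, -0.6], "delta_rot": [0, 0, 0]}, {"claw": 85, "offset": [0, 0, 0], "delta_rot": [0, 0, 0]}, {"claw": 85, "offset": [0, 0, 0], "delta_rot": [0, 0, 0]}]'

```text
clock: 30.0
position: [0.4227, 0.3288, 0.2083]
ee_rot: [3.14, 0.083, -0.001]
ft_force: [0.2, 0.5, -0.3]
opening: 0.996
finger_force: 0.0
```

Run:
```python
from h import *
cv2.imwrite("pics/w5.png",cams.grab_frame("wrist"))
wristfit([.421,.329,.055],z0=.006)
for th in("top","side"):
    o=look(th,"housing_1")
    for xy,y0,z in(((.421,.329),.055,.006),((.559,.137),.08,0),((.525,-.303),-.06,.004)):
        a=nearest(o,np.array(xy))
        if a: r=fit(H,a,[*xy,y0],z);print(th,xy,r[0].round(4),round(r[1],3))
togo(.559,.138,.08,.24)
```

```text
wrist [0.4209 0.3304 0.0528] 0.0194
top (0.421, 0.329) [0.4219 0.3237 0.0424] 1.425
top (0.559, 0.137) [0.5592 0.1376 0.0839] 0.008
top (0.525, -0.303) [ 0.5528 -0.2734 -0.2267] 0.028
side (0.421, 0.329) [0.4223 0.3326 0.0396] 0.024
side (0.559, 0.137) [0.5553 0.1406 0.0845] 0.247
side (0.525, -0.303) [ 0.5558 -0.2672 -0.1889] 0.029
pos [0.4228 0.3288 0.2082] yaw 0.053 tilt [-0.001 -0.001] | rotz -0.027 units now [ 5.04  7.91 -1.27] after turn [ 4.82  8.04 -1.27]
```

View pics/w5.png

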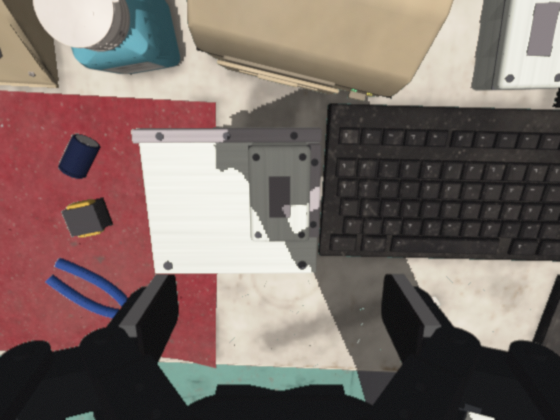

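Request:
drive_tool --commands '[{"claw": 85, "offset": [0.6, 1, -0.3], "delta_rot": [0, 0, -0.027]}, {"claw": 85, "offset": [0.6, 1, 0], "delta_rot": [0, 0, 0]}, {"claw": 85, "offset": [0.6, 1, 0], "delta_rot": [0, 0, 0]}, {"claw": 85, "offset": [0.6, 1, 0], "delta_rot": [0, 0, 0]}, {"claw": 85, "offset": [0.6, 1, 0], "delta_rot": [0, 0, 0]}]'

```text
clock: 30.85
position: [0.5077, 0.2089, 0.2163]
ee_rot: [3.139, 0.125, -0.001]
ft_force: [0.4, 0.9, 0.0]
opening: 0.992
finger_force: 0.0
```

Request:
drive_tool --commands '[{"claw": 85, "offset": [0.6, 1, 0], "delta_rot": [0, 0, 0]}, {"claw": 85, "offset": [0.6, 1, 0], "delta_rot": [0, 0, 0]}, {"claw": 85, "offset": [0.6, 1, 0], "delta_rot": [0, 0, 0]}, {"claw": 85, "offset": [0, 0, 0], "delta_rot": [0, 0, 0]}, {"claw": 85, "offset": [0, 0, 0], "delta_rot": [0, 0, 0]}]'

```text
clock: 31.35
position: [0.558, 0.1384, 0.2161]
ee_rot: [-3.139, -0.123, 0.001]
ft_force: [-0.4, -0.0, 0.0]
opening: 0.994
finger_force: 0.0
```

Run:
```python
from h import *
r=wristfit([.559,.138,.08])
if r is not None: togo(*r,.031)
```

```text
wrist [0.5599 0.14   0.0696] 0.0167
pos [0.5575 0.1393 0.2162] yaw 0.080 tilt [-0.001  0.   ] | rotz 0.011 units now [ 0.11 -0.02  7.41] after turn [ 0.11 -0.02  7.41]
```

Request:
drive_tool --commands '[{"claw": 76, "offset": [0.08, 0, 1], "delta_rot": [0, 0, 0]}, {"claw": 76, "offset": [0, 0, 1], "delta_rot": [0, 0, 0]}, {"claw": 76, "offset": [0, 0, 1], "delta_rot": [0, 0, 0]}, {"claw": 76, "offset": [0, 0, 1], "delta_rot": [0, 0, 0]}, {"claw": 76, "offset": [0, 0, 1], "delta_rot": [0, 0, 0]}]'

```text
clock: 31.95
position: [0.5594, 0.14, 0.0907]
ee_rot: [-3.139, -0.128, -0.0]
ft_force: [-0.3, 0.3, 0.0]
opening: 0.89
finger_force: 0.0
```

Request:
drive_tool --commands '[{"claw": 76, "offset": [0, 0, 1], "delta_rot": [0, 0, 0]}, {"claw": 76, "offset": [0, 0, 1], "delta_rot": [0, 0, 0]}, {"claw": 76, "offset": [0, 0, 0.4], "delta_rot": [0, 0, 0]}, {"claw": 76, "offset": [0, 0, 0], "delta_rot": [0, 0, 0]}, {"claw": 40, "offset": [0, 0, 0], "delta_rot": [0, 0, 0]}]'

```text
clock: 32.45
position: [0.5606, 0.1393, 0.0326]
ee_rot: [-3.139, -0.126, -0.002]
ft_force: [-0.8, -0.3, 0.5]
opening: 0.74
finger_force: 0.0
```

Request:
drive_tool --commands '[{"claw": 40, "offset": [0, 0, 0], "delta_rot": [0, 0, 0]}, {"claw": 40, "offset": [0, 0, 0], "delta_rot": [0, 0, 0]}, {"claw": 40, "offset": [0, 0, 0], "delta_rot": [0, 0, 0]}, {"claw": 40, "offset": [0, 0, 0], "delta_rot": [0, 0, 0]}, {"claw": 40, "offset": [0, 0, 0], "delta_rot": [0, 0, 0]}]'

```text
clock: 32.95
position: [0.5616, 0.1391, 0.0336]
ee_rot: [-3.139, -0.126, -0.006]
ft_force: [-1.6, 1.4, 7.4]
opening: 0.596
finger_force: 76.4
```

Request:
drive_tool --commands '[{"claw": 40, "offset": [0, 0, -1], "delta_rot": [0, 0, 0]}, {"claw": 40, "offset": [0, 0, -1], "delta_rot": [0, 0, 0]}, {"claw": 40, "offset": [0, 0, -1], "delta_rot": [0, 0, 0]}, {"claw": 40, "offset": [0, 0, -1], "delta_rot": [0, 0, 0]}, {"claw": 40, "offset": [0, 0, -1], "delta_rot": [0, 0, 0]}]'

```text
clock: 33.45
position: [0.5588, 0.1388, 0.1563]
ee_rot: [-3.139, -0.125, 0.004]
ft_force: [0.6, -0.1, -5.4]
opening: 0.593
finger_force: 75.3
```

Request:
drive_tool --commands '[{"claw": 40, "offset": [0, 0, -1], "delta_rot": [0, 0, 0]}, {"claw": 40, "offset": [0, 0, -1], "delta_rot": [0, 0, 0]}, {"claw": 40, "offset": [0, 0, 0], "delta_rot": [0, 0.15, 0]}, {"claw": 40, "offset": [0, 0, 0], "delta_rot": [0, 0, 0]}, {"claw": 40, "offset": [0, 0, 0], "delta_rot": [0, 0, 0]}]'

```text
clock: 33.95
position: [0.5582, 0.1388, 0.2049]
ee_rot: [-3.125, -0.125, -0.225]
ft_force: [-0.1, -0.7, -6.0]
opening: 0.593
finger_force: 75.5
```

```bash
python3 -c "from h import *;meas(8)"
```

```text
Mtool [ 0.0094 -0.1702  0.0077] sd [0.0313 0.0193 0.0219] F [-0.07  0.01 -5.57] pos [0.56  0.139 0.206] tilt 0.149
```

Request:
drive_tool --commands '[{"claw": 40, "offset": [0, 0, 0], "delta_rot": [0, 0.15, 0]}, {"claw": 40, "offset": [0, 0, 0], "delta_rot": [0, 0.15, 0]}, {"claw": 40, "offset": [0, 0, 0], "delta_rot": [0, 0, 0]}, {"claw": 40, "offset": [0, 0, 0], "delta_rot": [0, 0, 0]}, {"claw": 40, "offset": [0, 0, 0], "delta_rot": [0, 0, 0]}]'

```text
clock: 34.85
position: [0.5617, 0.1388, 0.2083]
ee_rot: [-3.043, -0.121, -0.698]
ft_force: [0.3, 0.2, -5.3]
opening: 0.596
finger_force: 75.5
```

```bash
python3 -c "from h import *;meas(6)"
```

```text
Mtool [ 0.0135 -0.546  -0.0032] sd [0.0167 0.0203 0.0122] F [-0.14 -0.15 -4.88] pos [0.561 0.139 0.207] tilt 0.450
```

Request:
drive_tool --commands '[{"claw": 40, "offset": [0, 0, 0], "delta_rot": [0, -0.15, 0]}, {"claw": 40, "offset": [0, 0, 0], "delta_rot": [0, -0.15, 0]}, {"claw": 40, "offset": [0, 0, 0], "delta_rot": [0, -0.15, 0]}, {"claw": 40, "offset": [0, 0, 0], "delta_rot": [0, -0.15, 0]}, {"claw": 40, "offset": [0, 0, 0], "delta_rot": [0, 0, 0]}]'

```text
clock: 35.65
position: [0.5629, 0.1387, 0.2055]
ee_rot: [3.124, 0.124, -0.234]
ft_force: [-0.7, -0.7, -4.6]
opening: 0.59
finger_force: 75.4
```

Request:
drive_tool --commands '[{"claw": 40, "offset": [0, 0, 0], "delta_rot": [0, 0, 0]}, {"claw": 40, "offset": [0, 0, 0], "delta_rot": [0, 0, 0]}, {"claw": 40, "offset": [0, 0, 0], "delta_rot": [0, 0, 0]}, {"claw": 40, "offset": [0, 0, 0], "delta_rot": [0, 0, 0]}, {"claw": 40, "offset": [0, 0, 0], "delta_rot": [0, 0, 0]}]'

```text
clock: 36.15
position: [0.5597, 0.1389, 0.207]
ee_rot: [3.124, 0.125, -0.233]
ft_force: [0.6, -0.2, -5.0]
opening: 0.59
finger_force: 75.5
```

```bash
python3 -c "from h import *;meas(8)"
```

```text
Mtool [-0.0083  0.1888 -0.0361] sd [0.0294 0.0133 0.0162] F [ 0.01  0.21 -5.52] pos [0.56  0.139 0.207] tilt -0.150
```

Request:
drive_tool --commands '[{"claw": 40, "offset": [0, 0, 0], "delta_rot": [0, 0.15, 0]}, {"claw": 40, "offset": [0, 0, 0], "delta_rot": [0, 0, 0]}, {"claw": 40, "offset": [0, 0, 0], "delta_rot": [0, 0, 0]}, {"claw": 40, "offset": [0, 0, 0], "delta_rot": [0, 0, 0]}, {"claw": 40, "offset": [0, 0, 0], "delta_rot": [0, 0, 0]}]'

```text
clock: 37.05
position: [0.561, 0.1388, 0.2071]
ee_rot: [3.139, 0.125, 0.0]
ft_force: [0.4, 0.2, -5.1]
opening: 0.592
finger_force: 75.4
```

Request:
drive_tool --commands '[{"claw": 40, "offset": [0, 0, 0], "delta_rot": [0, -0.15, 0]}, {"claw": 40, "offset": [0, 0, 0], "delta_rot": [0, -0.15, 0]}, {"claw": 40, "offset": [0, 0, 0], "delta_rot": [0, -0.15, 0]}, {"claw": 40, "offset": [0, 0, 0], "delta_rot": [0, 0, 0]}, {"claw": 40, "offset": [0, 0, 0], "delta_rot": [0, 0, 0]}]'

```text
clock: 37.55
position: [0.5607, 0.1389, 0.2058]
ee_rot: [3.044, 0.121, -0.694]
ft_force: [0.6, -0.3, -5.4]
opening: 0.594
finger_force: 75.4
```

```bash
python3 -c "from h import *;meas(10)"
```

```text
Mtool [-0.0035  0.5789 -0.0018] sd [0.0244 0.0175 0.0409] F [-0.07 -0.01 -5.4 ] pos [0.56  0.139 0.207] tilt -0.449
```

Request:
drive_tool --commands '[{"claw": 40, "offset": [0, 0, 0], "delta_rot": [0, 0.15, 0]}, {"claw": 40, "offset": [0, 0, 0], "delta_rot": [0, 0.15, 0]}, {"claw": 40, "offset": [0, 0, 0], "delta_rot": [0, 0.15, 0]}, {"claw": 40, "offset": [0, 0, 0], "delta_rot": [0, 0, 0]}, {"claw": 40, "offset": [0, 0, 0], "delta_rot": [0, 0, 0]}]'

```text
clock: 38.55
position: [0.5594, 0.1389, 0.2068]
ee_rot: [3.139, 0.125, -0.004]
ft_force: [-0.1, 0.5, -6.2]
opening: 0.592
finger_force: 75.4
```

Request:
drive_tool --commands '[{"claw": 40, "offset": [-1, -0.6, 0], "delta_rot": [0, 0, 0.025]}, {"claw": 40, "offset": [-1, -0.6, 0], "delta_rot": [0, 0, 0]}, {"claw": 40, "offset": [-1, -0.6, 0], "delta_rot": [0, 0, 0]}, {"claw": 40, "offset": [-1, -0.6, 0], "delta_rot": [0, 0, 0]}, {"claw": 40, "offset": [-1, -0.6, 0], "delta_rot": [0, 0, 0]}]'

```text
clock: 39.05
position: [0.431, 0.2068, 0.2072]
ee_rot: [3.14, 0.085, -0.003]
ft_force: [-0.6, -0.1, -5.2]
opening: 0.591
finger_force: 75.6
```

Request:
drive_tool --commands '[{"claw": 40, "offset": [-0.1, -1, 0], "delta_rot": [0, 0, 0]}, {"claw": 40, "offset": [-0.1, -1, 0], "delta_rot": [0, 0, 0]}, {"claw": 40, "offset": [-0.1, -1, 0], "delta_rot": [0, 0, 0]}, {"claw": 40, "offset": [-0.1, -1, 0], "delta_rot": [0, 0, 0]}, {"claw": 40, "offset": [-0.1, -1, 0], "delta_rot": [0, 0, 0]}]'

```text
clock: 39.55
position: [0.4124, 0.3318, 0.207]
ee_rot: [3.14, 0.086, -0.002]
ft_force: [-0.5, -0.0, -6.8]
opening: 0.591
finger_force: 75.4
```

Request:
drive_tool --commands '[{"claw": 40, "offset": [0, -1, 0], "delta_rot": [0, 0, 0]}, {"claw": 40, "offset": [0, -1, 0], "delta_rot": [0, 0, 0]}, {"claw": 40, "offset": [0, -0.85, 0], "delta_rot": [0, 0, 0]}, {"claw": 40, "offset": [0, 0, 1], "delta_rot": [0, 0, 0]}, {"claw": 40, "offset": [0, 0, 1], "delta_rot": [0, 0, 0]}]'

```text
clock: 40.05
position: [0.4093, 0.4033, 0.1571]
ee_rot: [-3.14, -0.088, -0.001]
ft_force: [-0.6, -0.8, -5.7]
opening: 0.596
finger_force: 75.6
```

Request:
drive_tool --commands '[{"claw": 40, "offset": [0, 0, 1], "delta_rot": [0, 0, 0]}, {"claw": 40, "offset": [0, 0, 1], "delta_rot": [0, 0, 0]}, {"claw": 40, "offset": [0, 0, 0.6], "delta_rot": [0, 0, 0]}, {"claw": 40, "offset": [0, 0, 0], "delta_rot": [0, 0, 0]}, {"claw": 40, "offset": [0, 0, 0], "delta_rot": [0, 0, 0]}]'

```text
clock: 40.55
position: [0.4085, 0.402, 0.0922]
ee_rot: [-3.14, -0.086, -0.0]
ft_force: [-0.5, -0.9, -4.9]
opening: 0.591
finger_force: 75.5
```

Run:
```python
from h import *
togo(.409,.4025,.053,.0395); print(np.round(state()["ft_force"],1))
cv2.imwrite("pics/w6.png",cams.grab_frame("wrist"))
```

```text
pos [0.4085 0.402  0.0922] yaw 0.055 tilt [0. 0.] | rotz 0.002 units now [ 0.02 -0.02  2.11] after turn [ 0.02 -0.02  2.11]
[-0.5 -0.9 -4.9]
```

View pics/w6.png

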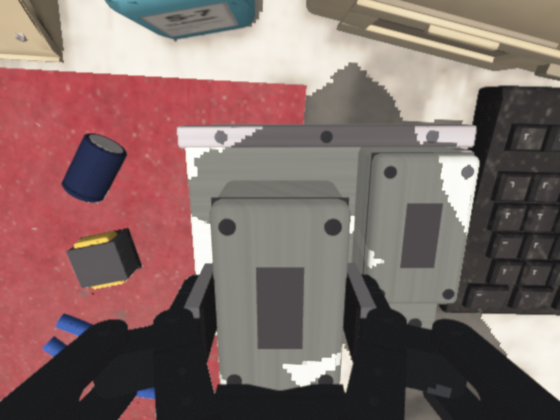

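Request:
drive_tool --commands '[{"claw": 40, "offset": [0, -0.1, 1], "delta_rot": [0, 0, 0]}, {"claw": 40, "offset": [0, 0, 0.7], "delta_rot": [0, 0, 0]}, {"claw": 40, "offset": [0, 0, 0.3], "delta_rot": [0, 0, 0]}, {"claw": 40, "offset": [0, 0, 0], "delta_rot": [0, 0, 0]}, {"claw": 40, "offset": [0, 0, 0], "delta_rot": [0, 0, 0]}]'

```text
clock: 41.1
position: [0.4084, 0.4047, 0.043]
ee_rot: [-3.139, -0.086, -0.003]
ft_force: [0.9, 0.3, -5.3]
opening: 0.596
finger_force: 75.5
```

Request:
drive_tool --commands '[{"claw": 40, "offset": [0.1, 0, 0], "delta_rot": [0, 0, 0]}, {"claw": 40, "offset": [0.1, 0, 0], "delta_rot": [0, 0, 0]}, {"claw": 40, "offset": [0.06, 0, 0], "delta_rot": [0, 0, 0]}, {"claw": 40, "offset": [0, 0, 0], "delta_rot": [0, 0, 0]}, {"claw": 40, "offset": [0, 0, 0], "delta_rot": [0, 0, 0]}]'

```text
clock: 41.6
position: [0.414, 0.4044, 0.0416]
ee_rot: [-3.14, -0.086, -0.0]
ft_force: [-0.8, 0.2, -5.4]
opening: 0.592
finger_force: 75.5
```

Request:
drive_tool --commands '[{"claw": 40, "offset": [0.05, 0, 0], "delta_rot": [0, 0, 0]}, {"claw": 40, "offset": [0.05, 0, 0], "delta_rot": [0, 0, 0]}, {"claw": 40, "offset": [0.05, 0, 0], "delta_rot": [0, 0, 0]}, {"claw": 40, "offset": [0, 0, 0], "delta_rot": [0, 0, 0]}, {"claw": 40, "offset": [0, 0, 0], "delta_rot": [0, 0, 0]}]'

```text
clock: 42.1
position: [0.4177, 0.4046, 0.0415]
ee_rot: [3.14, 0.086, -0.0]
ft_force: [1.2, 0.4, -5.0]
opening: 0.593
finger_force: 75.5
```

Request:
drive_tool --commands '[{"claw": 40, "offset": [0.05, 0, 0], "delta_rot": [0, 0, 0]}, {"claw": 40, "offset": [0.05, 0, 0], "delta_rot": [0, 0, 0]}, {"claw": 40, "offset": [0, 0, 0], "delta_rot": [0, 0, 0]}, {"claw": 40, "offset": [0, 0, 0], "delta_rot": [0, 0, 0]}, {"claw": 40, "offset": [0, 0, 0], "delta_rot": [0, 0, 0]}]'

```text
clock: 42.6
position: [0.4181, 0.4045, 0.0409]
ee_rot: [3.139, 0.087, -0.007]
ft_force: [-6.6, -0.2, -3.0]
opening: 0.592
finger_force: 76.1
```

Request:
drive_tool --commands '[{"claw": 40, "offset": [-0.03, 0, 0.06], "delta_rot": [0, 0, 0]}, {"claw": 40, "offset": [0, 0, 0], "delta_rot": [0, 0, 0]}, {"claw": 40, "offset": [0, 0, 0], "delta_rot": [0, 0, 0]}, {"claw": 58, "offset": [0, 0, 0], "delta_rot": [0, 0, 0]}, {"claw": 58, "offset": [0, 0, 0], "delta_rot": [0, 0, 0]}]'

```text
clock: 43.1
position: [0.4208, 0.4054, 0.0413]
ee_rot: [-3.139, -0.086, -0.005]
ft_force: [0.2, 0.3, -0.4]
opening: 0.679
finger_force: 0.0
```

Request:
drive_tool --commands '[{"claw": 58, "offset": [0, 0, 0], "delta_rot": [0, 0, 0]}, {"claw": 58, "offset": [0, 0, -0.3], "delta_rot": [0, 0, 0]}, {"claw": 58, "offset": [0, 0, -1], "delta_rot": [0, 0, 0]}, {"claw": 58, "offset": [0, 0, -1], "delta_rot": [0, 0, 0]}, {"claw": 20, "offset": [0, -1, -0.5], "delta_rot": [0, 0, 0]}]'

```text
clock: 43.6
position: [0.4196, 0.4293, 0.1132]
ee_rot: [-3.139, -0.082, -0.005]
ft_force: [-0.2, 1.0, 0.6]
opening: 0.527
finger_force: 0.0
```

Request:
drive_tool --commands '[{"claw": 0, "offset": [-0.05, -1, 0], "delta_rot": [0, 0, 0]}, {"claw": 0, "offset": [0, 0, 0], "delta_rot": [0, 0, 0]}, {"claw": 0, "offset": [0, 0, 0], "delta_rot": [0, 0, 0]}, {"claw": 0, "offset": [0, 0, 0], "delta_rot": [0, 0, 0]}, {"claw": 0, "offset": [0, 0, 0], "delta_rot": [0, 0, 0]}]'

```text
clock: 44.1
position: [0.4154, 0.4537, 0.1097]
ee_rot: [3.14, 0.085, -0.001]
ft_force: [0.4, -0.5, -1.1]
opening: -0.001
finger_force: 0.0
```

Run:
```python
from h import *
p,R,w=tool();print(p.round(4),round(w,3),state()["opening"])
cv2.imwrite("pics/w7.png",cams.grab_frame("wrist"))
```

```text
[0.4154 0.4537 0.1097] 0.054 -0.0005944423843017041
```

View pics/w7.png

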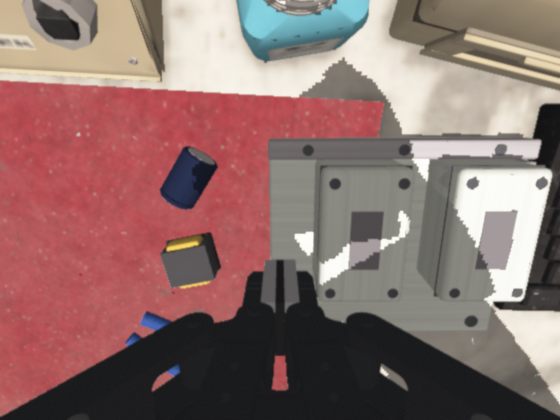

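Request:
drive_tool --commands '[{"claw": 0, "offset": [0.05, 0, 1], "delta_rot": [0, 0, 0]}, {"claw": 0, "offset": [0, 0, 1], "delta_rot": [0, 0, 0]}, {"claw": 0, "offset": [0, 0, 1], "delta_rot": [0, 0, 0]}, {"claw": 0, "offset": [0, 0, 0.2], "delta_rot": [0, 0, 0]}, {"claw": 0, "offset": [0, 0, 0], "delta_rot": [0, 0, 0]}]'

```text
clock: 44.65
position: [0.4162, 0.4539, 0.0292]
ee_rot: [3.139, 0.085, -0.003]
ft_force: [0.1, 0.6, 0.5]
opening: -0.005
finger_force: 0.0
```

Request:
drive_tool --commands '[{"claw": 0, "offset": [0, 0.15, 0], "delta_rot": [0, 0, 0]}, {"claw": 0, "offset": [0, 0.15, 0], "delta_rot": [0, 0, 0]}, {"claw": 0, "offset": [0, 0.15, 0], "delta_rot": [0, 0, 0]}, {"claw": 0, "offset": [0, 0.15, 0], "delta_rot": [0, 0, 0]}, {"claw": 0, "offset": [0, 0, 0], "delta_rot": [0, 0, 0]}]'

```text
clock: 45.15
position: [0.4182, 0.4399, 0.0311]
ee_rot: [-3.139, -0.085, -0.003]
ft_force: [-0.0, 2.6, 1.8]
opening: -0.002
finger_force: 0.9
```

Request:
drive_tool --commands '[{"claw": 0, "offset": [0, 0.1, 0], "delta_rot": [0, 0, 0]}, {"claw": 0, "offset": [0, 0.1, 0], "delta_rot": [0, 0, 0]}, {"claw": 0, "offset": [0, 0.1, 0], "delta_rot": [0, 0, 0]}, {"claw": 0, "offset": [0, 0.1, 0], "delta_rot": [0, 0, 0]}, {"claw": 0, "offset": [0, 0, 0], "delta_rot": [0, 0, 0]}]'

```text
clock: 45.65
position: [0.418, 0.4292, 0.0299]
ee_rot: [3.14, 0.086, -0.0]
ft_force: [0.7, 2.4, 1.7]
opening: -0.001
finger_force: 1.3
```

Request:
drive_tool --commands '[{"claw": 0, "offset": [0, 0.08, 0], "delta_rot": [0, 0, 0]}, {"claw": 0, "offset": [0, 0.08, 0], "delta_rot": [0, 0, 0]}, {"claw": 0, "offset": [0, 0.08, 0], "delta_rot": [0, 0, 0]}, {"claw": 0, "offset": [0, 0, 0], "delta_rot": [0, 0, 0]}, {"claw": 0, "offset": [0, 0, 0], "delta_rot": [0, 0, 0]}]'

```text
clock: 46.15
position: [0.4182, 0.4232, 0.0297]
ee_rot: [3.14, 0.086, -0.001]
ft_force: [-0.2, 1.4, 1.4]
opening: 0.002
finger_force: 0.8
```

Request:
drive_tool --commands '[{"claw": 0, "offset": [0, 0.06, 0], "delta_rot": [0, 0, 0]}, {"claw": 0, "offset": [0, 0.06, 0], "delta_rot": [0, 0, 0]}, {"claw": 0, "offset": [0, 0, 0], "delta_rot": [0, 0, 0]}, {"claw": 0, "offset": [0, 0, 0], "delta_rot": [0, 0, 0]}, {"claw": 0, "offset": [0, 0, 0], "delta_rot": [0, 0, 0]}]'

```text
clock: 46.65
position: [0.418, 0.421, 0.0298]
ee_rot: [-3.14, -0.086, 0.001]
ft_force: [-1.6, 6.0, -1.3]
opening: 0.004
finger_force: 2.7
```

Request:
drive_tool --commands '[{"claw": 0, "offset": [0, 0.05, 0], "delta_rot": [0, 0, 0]}, {"claw": 0, "offset": [0, 0.05, 0], "delta_rot": [0, 0, 0]}, {"claw": 0, "offset": [0, 0, 0], "delta_rot": [0, 0, 0]}, {"claw": 0, "offset": [0, 0, 0], "delta_rot": [0, 0, 0]}, {"claw": 0, "offset": [0, 0, 0], "delta_rot": [0, 0, 0]}]'

```text
clock: 47.15
position: [0.418, 0.4207, 0.0304]
ee_rot: [-3.135, -0.085, -0.0]
ft_force: [-3.6, 14.6, -0.3]
opening: 0.003
finger_force: 7.2
```

Request:
drive_tool --commands '[{"claw": 0, "offset": [0, 0.03, 0], "delta_rot": [0, 0, 0]}, {"claw": 0, "offset": [0, 0, 0], "delta_rot": [0, 0, 0]}, {"claw": 0, "offset": [0, 0, 0], "delta_rot": [0, 0, 0]}, {"claw": 0, "offset": [0, 0, 0], "delta_rot": [0, 0, 0]}, {"claw": 0, "offset": [0, 0, 0], "delta_rot": [0, 0, 0]}]'

```text
clock: 47.65
position: [0.418, 0.4206, 0.0307]
ee_rot: [-3.134, -0.084, -0.001]
ft_force: [-5.1, 16.3, -0.3]
opening: -0.001
finger_force: 8.4
```

Request:
drive_tool --commands '[{"claw": 0, "offset": [0, -0.5, 0], "delta_rot": [0, 0, 0]}, {"claw": 0, "offset": [-0.2, 0, -1], "delta_rot": [0, 0, 0]}, {"claw": 0, "offset": [-0.3, 0, -1], "delta_rot": [0, 0, 0]}, {"claw": 0, "offset": [-0.5, 0.2, -1], "delta_rot": [0, 0, 0]}, {"claw": 0, "offset": [-1, 0.9, 0], "delta_rot": [0, 0, 0]}]'

```text
clock: 48.15
position: [0.3723, 0.4016, 0.1091]
ee_rot: [-3.137, -0.087, -0.011]
ft_force: [0.3, 0.5, 0.7]
opening: 0.0
finger_force: 0.0
```

Request:
drive_tool --commands '[{"claw": 0, "offset": [-0.8, 0.9, 0], "delta_rot": [0, 0, 0]}, {"claw": 0, "offset": [0, 0, 1], "delta_rot": [0, 0, 0]}, {"claw": 0, "offset": [0, 0, 1], "delta_rot": [0, 0, 0]}, {"claw": 0, "offset": [0, 0, 0.9], "delta_rot": [0, 0, 0]}, {"claw": 0, "offset": [0, 0, 0], "delta_rot": [0, 0, 0]}]'

```text
clock: 48.65
position: [0.3482, 0.3739, 0.0292]
ee_rot: [3.135, 0.086, -0.01]
ft_force: [0.1, 0.1, 0.6]
opening: -0.002
finger_force: 0.0
```

Request:
drive_tool --commands '[{"claw": 0, "offset": [0.1, 0, 0], "delta_rot": [0, 0, 0]}, {"claw": 0, "offset": [0.1, 0, 0], "delta_rot": [0, 0, 0]}, {"claw": 0, "offset": [0.1, 0, 0], "delta_rot": [0, 0, 0]}, {"claw": 0, "offset": [0.1, 0, 0], "delta_rot": [0, 0, 0]}, {"claw": 0, "offset": [0, 0, 0], "delta_rot": [0, 0, 0]}]'

```text
clock: 49.15
position: [0.3617, 0.377, 0.0333]
ee_rot: [-3.14, -0.086, -0.002]
ft_force: [-0.5, -0.4, 1.4]
opening: 0.002
finger_force: 0.0
```

Request:
drive_tool --commands '[{"claw": 0, "offset": [0.05, 0, 0.1], "delta_rot": [0, 0, 0]}, {"claw": 0, "offset": [0.05, 0, 0], "delta_rot": [0, 0, 0]}, {"claw": 0, "offset": [0.05, 0, 0], "delta_rot": [0, 0, 0]}, {"claw": 0, "offset": [0, 0, 0], "delta_rot": [0, 0, 0]}, {"claw": 0, "offset": [0, 0, 0], "delta_rot": [0, 0, 0]}]'

```text
clock: 49.65
position: [0.3644, 0.3768, 0.0299]
ee_rot: [3.14, 0.086, -0.001]
ft_force: [-1.3, 1.0, -0.6]
opening: 0.001
finger_force: 0.3
```

Request:
drive_tool --commands '[{"claw": 0, "offset": [0.05, 0, 0], "delta_rot": [0, 0, 0]}, {"claw": 0, "offset": [0.05, 0, 0], "delta_rot": [0, 0, 0]}, {"claw": 0, "offset": [0, 0, 0], "delta_rot": [0, 0, 0]}, {"claw": 0, "offset": [0, 0, 0], "delta_rot": [0, 0, 0]}, {"claw": 0, "offset": [0, 0, 0], "delta_rot": [0, 0, 0]}]'

```text
clock: 50.15
position: [0.3655, 0.3768, 0.0298]
ee_rot: [3.139, 0.086, -0.006]
ft_force: [-7.0, -1.1, 5.2]
opening: 0.006
finger_force: 3.8
```

Request:
drive_tool --commands '[{"claw": 0, "offset": [0.05, 0, 0], "delta_rot": [0, 0, 0]}, {"claw": 0, "offset": [0.03, 0, 0], "delta_rot": [0, 0, 0]}, {"claw": 0, "offset": [0, 0, 0], "delta_rot": [0, 0, 0]}, {"claw": 0, "offset": [0, 0, 0], "delta_rot": [0, 0, 0]}, {"claw": 0, "offset": [0, 0, 0], "delta_rot": [0, 0, 0]}]'

```text
clock: 50.65
position: [0.3654, 0.3768, 0.0295]
ee_rot: [3.138, 0.086, -0.013]
ft_force: [-14.0, -0.2, 9.5]
opening: -0.004
finger_force: 7.3
```

Request:
drive_tool --commands '[{"claw": 0, "offset": [-0.4, 0, 0], "delta_rot": [0, 0, 0]}, {"claw": 0, "offset": [0, 1, 0], "delta_rot": [0, 0, 0]}, {"claw": 0, "offset": [0, 1, 0], "delta_rot": [0, 0, 0]}, {"claw": 0, "offset": [0.15, 0, 0], "delta_rot": [0, 0, 0]}, {"claw": 0, "offset": [0, 0, 0], "delta_rot": [0, 0, 0]}]'

```text
clock: 51.15
position: [0.3666, 0.327, 0.0305]
ee_rot: [-3.14, -0.084, -0.003]
ft_force: [-0.2, -0.7, 0.6]
opening: -0.005
finger_force: 0.0
```

Request:
drive_tool --commands '[{"claw": 0, "offset": [0.05, 0, 0], "delta_rot": [0, 0, 0]}, {"claw": 0, "offset": [0.05, 0, 0], "delta_rot": [0, 0, 0]}, {"claw": 0, "offset": [0.05, 0, 0], "delta_rot": [0, 0, 0]}, {"claw": 0, "offset": [0, 0, 0], "delta_rot": [0, 0, 0]}, {"claw": 0, "offset": [0, 0, 0], "delta_rot": [0, 0, 0]}]'

```text
clock: 51.65
position: [0.3683, 0.3274, 0.0298]
ee_rot: [3.14, 0.087, -0.003]
ft_force: [-5.7, 1.3, 3.0]
opening: -0.002
finger_force: 2.4
```

Request:
drive_tool --commands '[{"claw": 0, "offset": [0.06, 0, 0], "delta_rot": [0, 0, 0]}, {"claw": 0, "offset": [0, 0, 0], "delta_rot": [0, 0, 0]}, {"claw": 0, "offset": [0, 0, 0], "delta_rot": [0, 0, 0]}, {"claw": 0, "offset": [-0.6, 0, 0], "delta_rot": [0, 0, 0]}, {"claw": 0, "offset": [0, 0, -1], "delta_rot": [0, 0, 0]}]'

```text
clock: 52.15
position: [0.3516, 0.3247, 0.0519]
ee_rot: [3.136, 0.088, -0.011]
ft_force: [0.3, -0.6, 0.1]
opening: 0.0
finger_force: 0.0
```

Request:
drive_tool --commands '[{"claw": 0, "offset": [0, 0, -1], "delta_rot": [0, 0, 0]}, {"claw": 0, "offset": [0, 0, -1], "delta_rot": [0, 0, 0]}, {"claw": 0, "offset": [0, 0, -1], "delta_rot": [0, 0, 0]}, {"claw": 0, "offset": [0.6, -0.5, -1], "delta_rot": [0, 0, 0]}, {"claw": 0, "offset": [0.6, -0.5, -1], "delta_rot": [0, 0, 0]}]'

```text
clock: 52.65
position: [0.3842, 0.3532, 0.1811]
ee_rot: [-3.14, -0.086, -0.002]
ft_force: [0.3, -0.7, 0.1]
opening: 0.001
finger_force: 0.0
```

Request:
drive_tool --commands '[{"claw": 0, "offset": [0, 0, -1], "delta_rot": [0, 0, 0]}, {"claw": 0, "offset": [0, 0, -1], "delta_rot": [0, 0, 0]}, {"claw": 0, "offset": [0, 0, 0], "delta_rot": [0, 0, 0]}, {"claw": 0, "offset": [0, 0, 0], "delta_rot": [0, 0, 0]}, {"claw": 0, "offset": [0, 0, 0], "delta_rot": [0, 0, 0]}]'

```text
clock: 53.15
position: [0.3835, 0.3525, 0.2284]
ee_rot: [3.139, 0.086, -0.003]
ft_force: [0.1, 0.2, -0.3]
opening: -0.002
finger_force: 0.0
```

Run:
```python
from h import *
w=cams.grab_frame("wrist");cv2.imwrite("pics/w8.png",w)
t=cams.grab_frame("top")
cv2.imwrite("pics/t8.png",cv2.resize(t[160:310,100:500],None,fx=2,fy=2,interpolation=2))
o=look("wrist","housing_1")
for xy in((.421,.329),(.418,.381)):
    a=nearest(o,np.array(xy))
    if a: print(xy,[np.round(v,4) for v in fit(H,a,[*xy,.055],.006)])
for n in("top","side"):
    for q in look(n,"pass_tray"): print(n,"tray",[np.round(v,4) for v in fit(T,[q],[.527,-.305,-.1])])
    a=nearest(look(n,"housing_1"),np.array([.553,-.273]))
    if a: print(n,[np.round(v,4) for v in fit(H,a,[.553,-.273,-.2],.004)])
print(tool()[0].round(3))
```

```text
(0.421, 0.329) [array([0.4219, 0.331 , 0.0582]), np.float64(0.0055)]
(0.418, 0.381) [array([0.4185, 0.3822, 0.0605]), np.float64(0.0071)]
top tray [array([ 0.5244, -0.3016, -0.0878]), np.float64(0.2476)]
top [array([ 0.5538, -0.2734, -0.2084]), np.float64(0.0386)]
side tray [array([ 0.5291, -0.2967, -0.0365]), np.float64(0.552)]
side [array([ 0.5547, -0.2684, -0.2253]), np.float64(0.0149)]
[0.384 0.353 0.23 ]
```

View pics/w8.png

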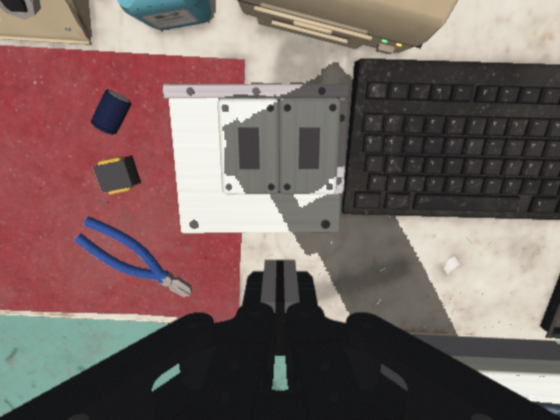

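View pics/t8.png

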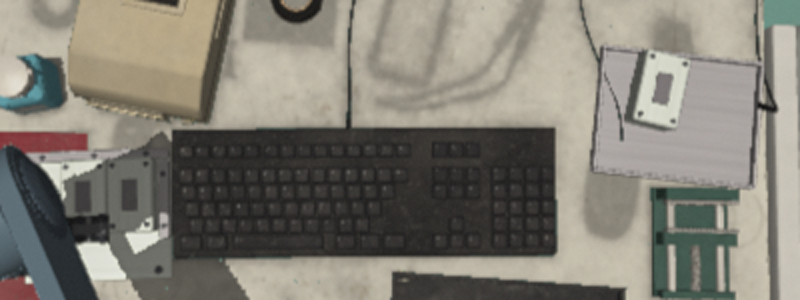

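Run:
```python
from h import *
s=cams.grab_frame("side");c=cams.calibration("side")
k=8;x0,y0=300,135;im=cv2.resize(s[y0:y0+65,x0:x0+95],None,fx=k,fy=k,interpolation=2)
def dr(col,p,z0,b):
    co,si=np.cos(p[2]),np.sin(p[2]);X=np.c_[b[:,0]*co-b[:,1]*si+p[0],b[:,0]*si+b[:,1]*co+p[1],b[:,2]+z0]
    q=((proj("side",X,c)+.5-[x0,y0])*k).astype(int)
    for i in range(8):
        for j in range(i):
            if bin(i^j).count("1")==1: cv2.line(im,tuple(map(int,q[i])),tuple(map(int,q[j])),col,1)
dr((0,255,0),[.554,-.270,-.215],.004,H[0]); cv2.imwrite("pics/s9.png",im)
```

```text
(no output)
```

View pics/s9.png

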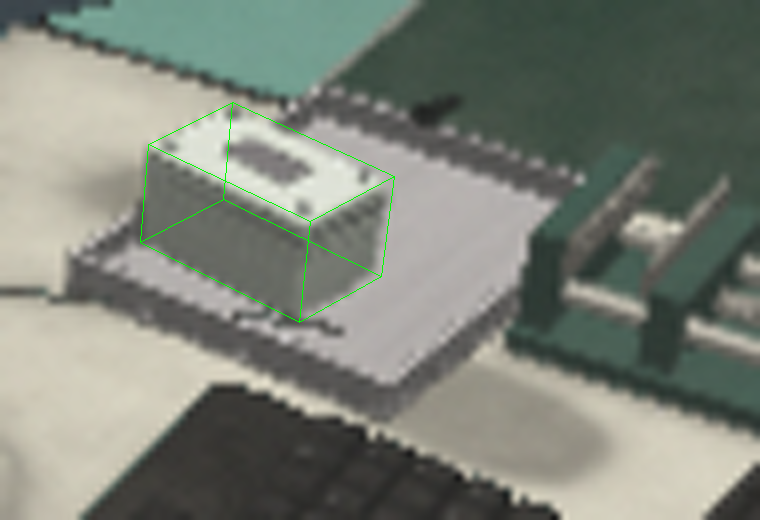

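```bash
python3 -c "
from h import *
print(order.close_job())"
```

```text
the job is handed in; nothing more can be done
None
```

The job is handed in after about 53 s of the 210 s. Both housings judged to rattle are on the rework plate against their stops, the third is upright in the tray, and the tape roll and bottle were not touched. I told them apart by tilting and weighing rather than shaking: the corner one was clear, but the second's own tilt reading was borderline, settled by weight and comparison (the sound one, at 0.22 kg, is too light to hold the 180 g part). The tray one was bumped a few centimetres but is still within limits.

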